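Drive a sleeve out of the lever ejector into the catch bowl

ROBOT

A 6-joint arm with a two-finger parallel gripper is mounted at the origin on a cart in front of the work surface, level with it; the furniture and walls round the work are solid. World frame = base frame: x ahead of the robot, y to its left, z up, the work surface at z = 0. Lengths are in m, angles in rad, forces in N, time in s.
With the tool pointing down it reaches from about 0.3 to 1 m from the base axis. Payload 5.1 kg.
Tool frame: the origin (TCP) lies at the very end of the fingers, on their centre line; the grasp point (between the pads) lies 19 mm behind it; x points along the fingers, z is the direction in which the jaws open and shut, and the axes are right-handed (so a half turn about x gives the same grasp; the last joint's range is limited). The gripper opens to 95 mm and grips with 3 to 60 N. Pads are 20 mm wide; open, the fingers measure 119 mm over their backs; the gripper's body (75 mm by 180 mm) begins 59 mm behind the grasp point.
Start: joints at [-1.274, 0.124, 1.65, -0, 1.367, -0.083], TCP at [0.241, -0.604, 0.215] pointing down, gripper open.
Joint ranges: [-2.61, 2.61], [-1.02, 2.33], [0.03, 2.71], [-1.35, 4.49], [0.32, 2.68], [-2.91, 2.91]. Speed limits (rad/s): [2.57, 2.57, 3.14, 3.14, 3.14, 3.14].

INTERFACE

Orientations are given as [roll, pitch, yaw] about the fixed x, y, z axes, in that order (R = Rz(yaw) Ry(pitch) Rx(roll)).
In Python, from station import ctrl gives the robot as it stands.
- The arm moves only by the tool drive_tool, never from a script. Its argument "deltas" is a list of rows, each an object of numbers: "tx", "ty", "tz": the shift along the tool's x, y, z in cm; "ax", "ay", "az": the turn, a rotation vector about the tool's x, y, z in degrees. A call has 1 to 20 rows; each row is the pose to reach, as a shift and turn from the pose measured when the call began, along the tool's axes at that moment; what a row does not reach only later rows make up. A row lasts 1/8 s, in which the tool goes at most 62.5 mm and 10.7 degrees, less where a joint would pass 70% of its speed; a pose out of reach is approached as far as the arm can. A call with a gripper value outside its range is refused whole. "claw" is the closure, from -1 (fully open) to 1 (shut), set as the call begins (left out, the last holds). The fingers move at their own pace and stop on an object; the grip force is fixed at half the most. Time passes only in rows, so rows that repeat a pose let the fingers close. It gives the time, the measured TCP pose, the force and the opening at its end, in the units of the state.
- ctrl.state(): the state, without advancing time (a new reading comes with each control period).
- ctrl.get_image(name): name is "scene" or "side" or "wrist"; returns the picture (480x640x3 uint8, red, green, blue); there is no depth.
- ctrl.calibration(name): a dict with "fovy" (degrees; the focal length in pixels is half the picture's height over the tangent of half this angle, whatever the lens; pixels are square), "cx", "cy" (the principal point, pixels), "camera_from_world" (4x4, takes a point from world to camera coordinates). Camera axes: x right, y up, looking along -z (the intrinsics and any distortion apply to the point x, -y, -z); pixel columns grow to the right and rows downward; lengths in m; the calibration is good to about 2 mm. A picture is of the moment at which its call begins: read the wrist's pose just before it. calibration takes no time and is no camera call; for the wrist camera it gives the pose at the moment of the call.
- ctrl.finish_job(): hands the job in, once; it reports no verdict.
Trained networks look in the newest picture that a camera, given by its name, has taken for a name from the list of things; names that differ only in an ending like _2 or _b are one class to them, and where a whole thing is asked for, a point or a joint stands for the part that bears it (a point fixed in the world has none). Each returns a list of dicts, best first, with "conf" (0 to 1); they miss things now and then, are a little off and sometimes report something else, mostly with a low value. They report only what shows in the picture. A call takes as long as a camera call. They do not tell look-alikes from the thing itself.
- ctrl.silhouettes(name, camera): "region" (480x640 bool, what is visible of it) and "rect" ([left, top, right, bottom] in pixels, round what is visible of it).
- ctrl.landmark_of(name, camera): "xy" ([column, row] in pixels: a listed point, or the origin of a listed thing).
The state is a dict: "time": time; "qpos": joint angles; "dq": joint speeds; "effort": joint torques, N m; "eef_pos": TCP position; "tool_rot": TCP orientation; "ft_force": force on the tool from outside, world axes, zero at the start; "wrist_torque": the same for the moment, N m; "gripper_width": finger opening in m.
Only numpy, scipy, OpenCV 4.12 (cv2) and the standard library are available. Lean on these libraries where they do the work, as an engineer would, in place of code of your own. Each camera call takes 0.05 s, during which the arm holds its last target.

TASK

Two parts sit in the lever ejector on the bench; the plain tubular sleeve has to come out into the white bowl, and the stepped arbor must stay seated. Move the jar that stands under the sleeve's outlet out of the way, keeping it upright, and slide the bowl there in its place; then, without touching the sleeve, tilt the spring-centred lever fully towards the sleeve's side, hold it over for about a second so that the rod drives the sleeve out into the bowl, and let the lever go back to centre. Do not disturb the whetstone, the canister or the lighter.

Things in the scene. Friction and masses are not known exactly. Their poses are not given: they have to be found in the camera images.
- ejector: Lever ejector, fixed: grey base plate 70 (x) x 172 (y) x 12 mm, two posts (36 x 23 mm, at y = +-73 mm) that carry two steel blocks, 46 mm wide, 77 to 123 mm above the bench, 62 to 98 mm from the middle along y, bored along y. Between them lies the rod, along y, moved by the lever. Origin: centre of the underside, on the bench; at yaw 0 x points away from the robot, y to the left.
- outlet_left (a point): Centre of the outer mouth of the ejector's +y bore (26 mm diameter), 100 mm above the bench, 98 mm from the ejector's middle. A driven-out part tips over the mouth and drops about 0 to 65 mm beyond it; a bowl centred 45 to 75 mm beyond it, in line with the bore, catches it. The bowl passes under the block, not through the posts.
- outlet_right (a point): The same for the ejector's -y bore.
- lever (a joint): Lever angle: 0 upright (spring-centred), positive towards the ejector's +y, negative towards -y, stops at +-0.56 rad. Pivot axis along the ejector's x, 30 mm above the bench, at its middle. Spring 1.5 N m/rad (5 N at the knob at full tilt); it recentres by itself in half a second. The rod moves the same way by 78 mm per rad and drives out the part on that side.
- lever_knob (a point): Centre of the black ball knob (34 mm diameter) on the lever, 175 mm along the lever from its pivot, 205 mm above the bench when upright. The shaft below it is 12 mm thick; nothing else of the ejector is higher than 123 mm.
- sleeve_mid (a point): Middle of the sleeve: plain steel tube, 24 mm diameter, 62 mm long, with a 13 mm hole in each end, its axis (own y) along the ejector's y. It starts seated in one of the two bores, its middle 92 mm from the ejector's middle along +y or -y, projecting 25 mm out of the outlet.
- arbor_mid (a point): Middle of the stepped arbor in the other bore: solid steel, 24 mm diameter for 32 mm in the middle, with a thin 13 mm stub at each end, 62 mm long in all; seated the same way.
- bowl_mid (a point): Middle of the white porcelain bowl (loose, 0.21 kg), half-way up (31 mm above its underside): 125 mm outer diameter at the rim, 63 mm high, open at the top, sloping thin walls, foot of 68 mm diameter, inner floor about 9 mm above the bench. It can be dragged along the bench by closed fingers put down inside it.
- jar_left_mid (a point): Middle of the glass jar that stands under the outlet at the ejector's +y: round, 51 mm diameter, 70 mm high, loose, 0.16 kg; the point is 35 mm above its underside.
- jar_right_mid (a point): Middle of an identical jar under the outlet at the ejector's -y. (The bench top's front edge is at x = 0.36 m, its right edge at y = -0.51 m.)
- whetstone: Bystander, loose: two-layer whetstone 34 x 90 (own y) x 21 mm, origin at the centre of its underside.
- film_can: Bystander, loose: black canister, 34 mm diameter, 51 mm high, origin at the centre of its underside.
- lighter: Bystander, loose: flat pocket lighter lying down, 24 x 78 (own y) x 12 mm, origin at the centre of its underside.
- mast_front (a point): A fixed point of the room: front of the clamp knob on the upright mast behind the bench's middle, 240 mm above the bench. The mast, its swung plate and the tall square column beside it span from 165 mm to the left to 225 mm to the right of this point and stand behind it; keep the gripper's body in front.
- handpiece: Bystander, fixed to the bench: handpiece lying down, 41 x 115 (own y) x 41 mm, origin at the centre of its underside.
Things that resemble listed ones, but are neither listed nor needed, are in the scene too. What is shaped like the part that bears bowl_mid but purple is not meant.

How it is judged:
On the way:
1. the lever is tilted over (at least 0.46 rad) to the side where the sleeve is and held there for 0.4 s (((y of sleeve_mid in the frame of ejector above 0 m and value of joint lever above 0.46 rad) or (y of sleeve_mid in the frame of ejector below 0 m and value of joint lever below -0.46 rad))), for 0.4 s.
At the end, for the whole second after the job is handed in: Lever at centre (within 0.06 rad); sleeve at rest in the bowl (within 50 mm of its axis, under 70 mm high); bowl upright on the bench; arbor still seated (80 to 104 mm from the ejector's middle along y); both jars upright on the bench, all still (value of joint lever between -0.06 and 0.06 rad and horizontal distance between sleeve_mid and bowl_mid below 0.05 m and height (world z) of sleeve_mid below 0.07 m and linear speed of sleeve below 0.03 m/s and angle between each of bowl_mid, jar_left_mid, jar_right_mid's own z axis and vertical below 0.15 rad and linear speed of each of bowl, jar_left, jar_right below 0.02 m/s and height (world z) of each of bowl_mid, jar_left_mid, jar_right_mid below 0.045 m and (y of arbor_mid in the frame of ejector between 0.08 and 0.104 m or y of arbor_mid in the frame of ejector between -0.104 and -0.08 m) and height (world z) of arbor_mid above 0.09 m and height (world z) of each of jar_left_mid, jar_right_mid above 0.025 m); the robot touches nothing.
It fails at once if the sleeve falls outside the bowl (height (world z) of sleeve_mid below 0.07 m and horizontal distance between sleeve_mid and bowl_mid above 0.075 m).
It fails at once if the fingers touch the sleeve (contact force between the fingers and sleeve above 1 N).
It fails at once if the arbor is driven out of its seat by more than 14 mm (y of arbor_mid in the frame of ejector above 0.106 m or y of arbor_mid in the frame of ejector below -0.106 m).
It fails at once if a jar is tipped over (angle between any of jar_left_mid, jar_right_mid's own z axis and vertical above 0.6 rad).
It fails at once if the whetstone, the canister or the lighter is moved by more than 40 mm (distance of any of whetstone, film_can, lighter from where it was at the start of the episode above 0.04 m).
It also fails if it takes over 67 s, if anything falls off the work surface, if the arm or the gripper's body presses on something with over 40 N, if the wrist force passes 120 N, or if a joint passes its speed limit or range.

## Working session

There is one attempt and no reset: what is moved stays moved. The work goes in short steps, Python scripts to look and compute and a tool call to move; the robot and the scene stay as the last step left them, time stands still between calls to the robot, and variables do not carry over. Pictures are saved under pics/ and viewed, and the job is handed in when it is done.

Besides the shell and the picture viewer there is one more tool, called after "Call:" in YAML: its name, and indented under it one key for each argument. drive_tool: Moves the arm, as the interface text tells. Its arguments: {"type":"object","properties":{"deltas":{"type":"array"},"claw":{"type":"number"}},"required":["deltas"]}

```bash
mkdir -p pics; ls
python3 - <<'E'
from station import ctrl
import cv2
s=ctrl.state();print(s['time'],s['eef_pos'],s['tool_rot'],s['gripper_width'])
for n in ['scene','side','wrist']:
    im=ctrl.get_image(n);cv2.imwrite(f'pics/{n}0.png',im[:,:,::-1])
    c=ctrl.calibration(n);print(n,c)
E
```

```text
pics
0.0 [ 0.24076221 -0.60307925  0.21338975] [3.05603279 1.5687205  1.86503188] 0.09508756054315333
scene {'fovy': 56.21721043654769, 'cx': 316.5426188230893, 'cy': 231.72706252519865, 'camera_from_world': array([[ 0.91249484, -0.40886   ,  0.01366253, -0.5442802 ],
       [ 0.30755433,  0.70765682,  0.63610703, -0.22493942],
       [-0.2697471 , -0.57624242,  0.77147986, -1.21491228],
       [ 0.        ,  0.        ,  0.        ,  1.        ]])}
side {'fovy': 50.80860381459417, 'cx': 313.4903266495858, 'cy': 233.13839185580164, 'camera_from_world': array([[-0.9097161 , -0.41510231, -0.01032871,  0.48100565],
       [ 0.23404048, -0.53314023,  0.81301079, -0.32194432],
       [-0.34298931,  0.73719167,  0.582157  , -0.94106913],
       [ 0.        ,  0.        ,  0.        ,  1.        ]])}
wrist {'fovy': 70.52097305949255, 'cx': 318.30028203897484, 'cy': 240.880229023941, 'camera_from_world': array([[ 0.37157722, -0.92839659, -0.00318559, -0.64829085],
       [ 0.88896478,  0.35678047, -0.2871399 ,  0.03462147],
       [ 0.26771626,  0.10386277,  0.95788336, -0.39398794],
       [ 0.        ,  0.        ,  0.        ,  1.        ]])}
```

View pics/scene0.png

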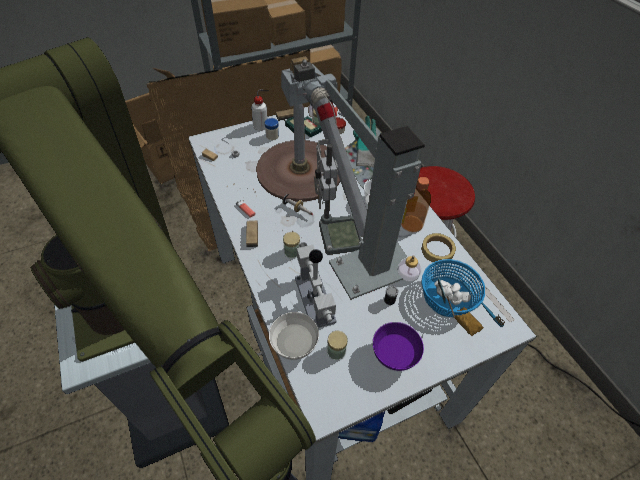

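View pics/side0.png

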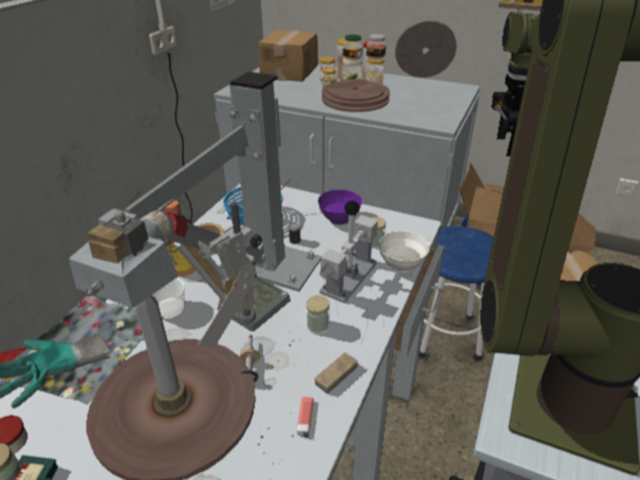

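View pics/wrist0.png

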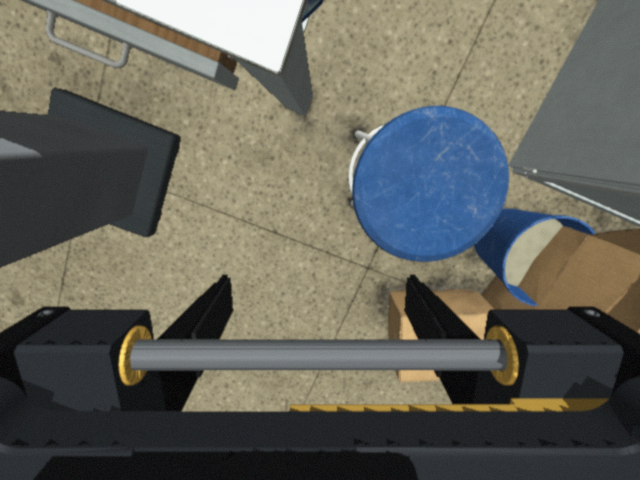

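The scene camera shows the white bowl at about (294,336), the purple look-alike at (398,347), jars at (338,343) and (291,243), and the ejector knob at (316,256). Next I'll run the networks and look at crops.

```bash
cat > h.py <<'E'
from station import ctrl
import numpy as np, cv2
def cam(n):
    c=ctrl.calibration(n); f=240/np.tan(np.radians(c['fovy'])/2)
    return f,c['cx'],c['cy'],c['camera_from_world']
def ray(n,uv,c=None):
    f,cx,cy,T=c or cam(n)
    d=np.array([(uv[0]-cx)/f,-(uv[1]-cy)/f,-1.])
    R=T[:3,:3];o=-R.T@T[:3,3];return o,R.T@d
def atz(n,uv,z,c=None):
    o,d=ray(n,uv,c);return o+d*(z-o[2])/d[2]
def proj(n,p,c=None):
    f,cx,cy,T=c or cam(n)
    q=T[:3,:3]@np.asarray(p,float)+T[:3,3];return np.array([cx-f*q[0]/q[2],cy+f*q[1]/q[2]])
def tri(obs):
    A=np.zeros((3,3));b=np.zeros(3)
    for n,uv in obs:
        o,d=ray(n,uv);d/=np.linalg.norm(d);P=np.eye(3)-np.outer(d,d);A+=P;b+=P@o
    p=np.linalg.solve(A,b);return p,[np.linalg.norm(proj(n,p)-uv) for n,uv in obs]
E
python3 - <<'E'
from h import *
zs={'ejector':0,'outlet_left':.1,'outlet_right':.1,'lever_knob':.205,'sleeve_mid':.1,'arbor_mid':.1,'bowl_mid':.031,'jar_left_mid':.035,'jar_right_mid':.035,'whetstone':0,'film_can':0,'lighter':0,'mast_front':.24,'handpiece':0}
for n in ['scene','side']:
    c=cam(n)
    im=ctrl.get_image(n)
    for k,z in zs.items():
        for d in ctrl.landmark_of(k,n)[:4]:
            print(n,k,round(d['conf'],2),np.round(d['xy'],1),np.round(atz(n,d['xy'],z,c),3))
    if n=='scene': cr=im[230:370,230:430]
    else: cr=im[170:310,300:460]
    cv2.imwrite(f'pics/{n}_crop.png',cv2.resize(cr,None,fx=4,fy=4,interpolation=cv2.INTER_CUBIC)[:,:,::-1])
print(ctrl.state()['time'])
E
```

```text
scene ejector 0.96 [312.4 301.6] [ 0.505 -0.176  0.   ]
scene outlet_left 0.87 [303.7 253.3] [ 0.52  -0.082  0.1  ]
scene outlet_right 0.95 [326.3 313. ] [ 0.499 -0.274  0.1  ]
scene outlet_right 0.67 [321.3 181.7] [0.68  0.154 0.1  ]
scene lever_knob 0.7 [315.7 256.1] [ 0.513 -0.173  0.205]
scene sleeve_mid 0.73 [321.6 177.8] [0.689 0.17  0.1  ]
scene sleeve_mid 0.72 [305.3 250.6] [ 0.528 -0.075  0.1  ]
scene sleeve_mid 0.54 [304.2 250.5] [ 0.525 -0.073  0.1  ]
scene arbor_mid 0.61 [326.6 308.5] [ 0.505 -0.263  0.1  ]
scene bowl_mid 0.9 [395.5 349.6] [ 0.633 -0.404  0.031]
scene bowl_mid 0.85 [294.4 338.6] [ 0.412 -0.274  0.031]
scene jar_left_mid 0.8 [293.1 244.8] [0.522 0.005 0.035]
scene jar_left_mid 0.66 [324.8 310. ] [ 0.516 -0.232  0.035]
scene jar_left_mid 0.16 [303.9 250. ] [ 0.544 -0.026  0.035]
scene jar_right_mid 0.83 [337.2 345. ] [ 0.503 -0.335  0.035]
scene whetstone 0.68 [249.3 233.4] [0.423 0.127 0.   ]
scene film_can 0.73 [390.3 298. ] [ 0.71  -0.253  0.   ]
scene lighter 0.6 [246.9 210.5] [0.447 0.221 0.   ]
scene mast_front 0.87 [321.5 177.7] [0.625 0.038 0.24 ]
s
[... 257 characters left out ...]
 0.507 -0.163  0.205]
side sleeve_mid 0.66 [330.9 266.2] [ 0.523 -0.084  0.1  ]
side sleeve_mid 0.2 [369.1 225. ] [ 0.499 -0.27   0.1  ]
side bowl_mid 0.98 [402.6 256.4] [ 0.407 -0.269  0.031]
side bowl_mid 0.72 [337.7 209.9] [ 0.636 -0.401  0.031]
side jar_left_mid 0.85 [317.2 310.6] [ 0.521 -0.004  0.035]
side jar_right_mid 0.75 [374.7 233. ] [ 0.501 -0.331  0.035]
side jar_right_mid 0.69 [319.2 312.4] [ 0.515 -0.001  0.035]
side whetstone 0.82 [335.2 378.8] [0.426 0.122 0.   ]
side film_can 0.65 [295.1 238.3] [ 0.706 -0.267  0.   ]
side lighter 0.75 [334.8 378.3] [0.427 0.121 0.   ]
side lighter 0.73 [305.6 420.4] [0.44 0.23 0.  ]
side handpiece 0.63 [251.  360.6] [0.601 0.15  0.   ]
1.65
```

View pics/scene_crop.png

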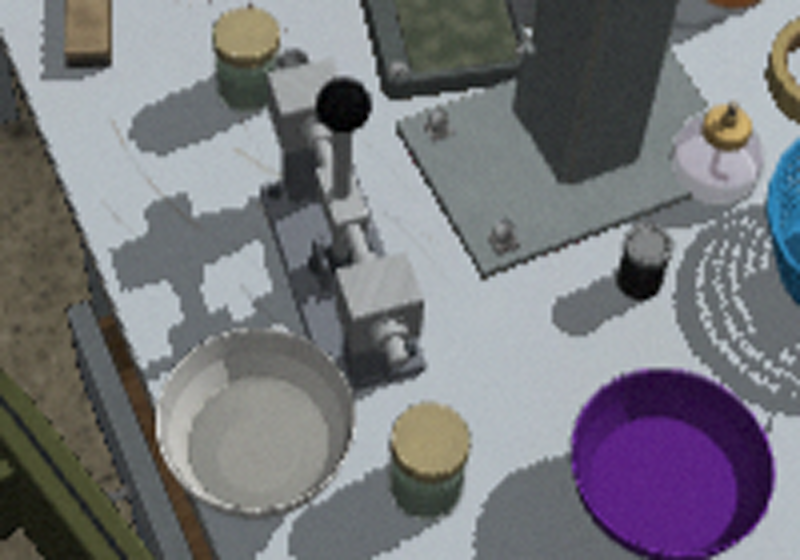

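View pics/side_crop.png

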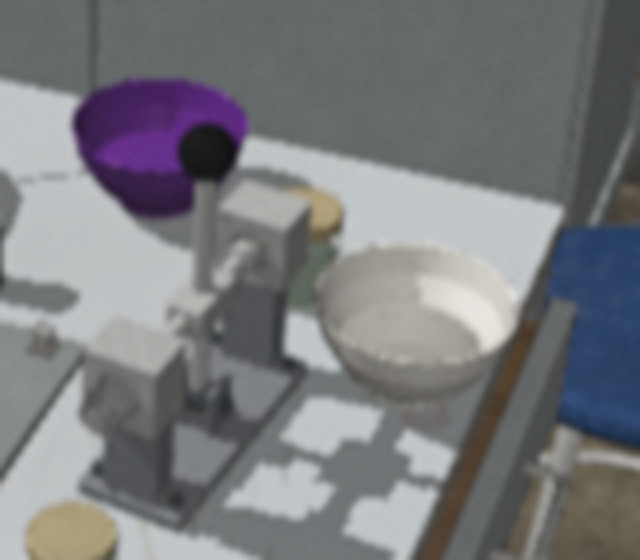

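```bash
cat >> h.py <<'E'
from scipy.spatial.transform import Rotation as Ro
def pose():
    s=ctrl.state();return np.array(s['eef_pos']),Ro.from_euler('xyz',s['tool_rot']).as_matrix()
def goal(p,jaw_yaw,R0=None):
    """delta cm & rotvec deg to go to tip-down pose with tool z along jaw_yaw (mod pi)"""
    P,R=pose();best=None
    for k in (0,np.pi):
        z=np.array([np.cos(jaw_yaw+k),np.sin(jaw_yaw+k),0]);x=np.array([0,0,-1.]);y=np.cross(z,x)
        G=np.stack([x,y,z],1);rv=Ro.from_matrix(R.T@G).as_rotvec(degrees=True)
        if best is None or np.linalg.norm(rv)<np.linalg.norm(best):best=rv
    d=R.T@(np.array(p)-P)*100
    return np.round(d,2),np.round(best,2)
E
python3 - <<'E'
from h import *
P,R=pose();print(P);print(np.round(R,3))
T=cam('wrist')[3];o=-T[:3,:3].T@T[:3,3];print('cam in tool',np.round(R.T@(o-P),3))
print('mast line of scene px (321.5,177.7):')
for x in [.6,.65,.7]:
  o,d=ray('scene',(321.5,177.7)); 
print(proj('side',atz('scene',(321.5,177.7),.24)))
im=cv2.imread('pics/side0.png');cv2.imwrite('pics/s2.png',cv2.resize(im[180:340,180:340],None,fx=4,fy=4,interpolation=cv2.INTER_CUBIC))
im=cv2.imread('pics/scene0.png');cv2.imwrite('pics/s3.png',cv2.resize(im[120:270,230:390],None,fx=4,fy=4,interpolation=cv2.INTER_CUBIC))
E
```

```text
[ 0.24093611 -0.60367717  0.21464976]
[[-0.     0.929  0.371]
 [-0.     0.371 -0.929]
 [-1.    -0.     0.   ]]
cam in tool [-0.172  0.081 -0.   ]
mast line of scene px (321.5,177.7):
[259.51308717 233.58556075]
```

View pics/s2.png

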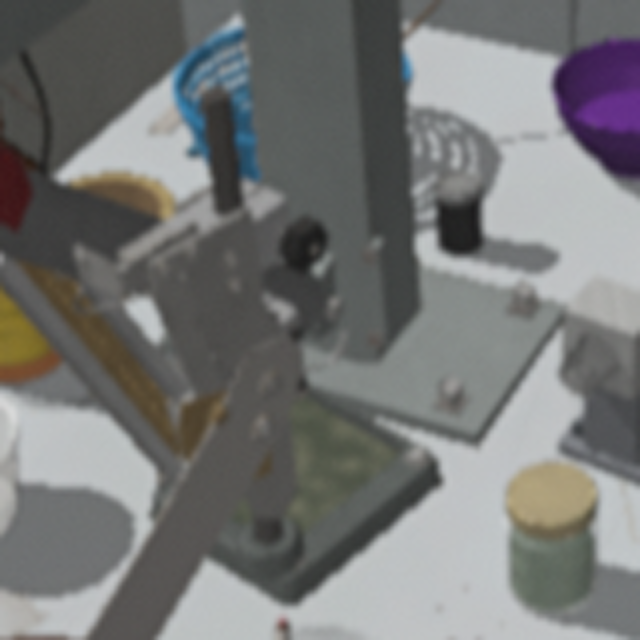

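View pics/s3.png

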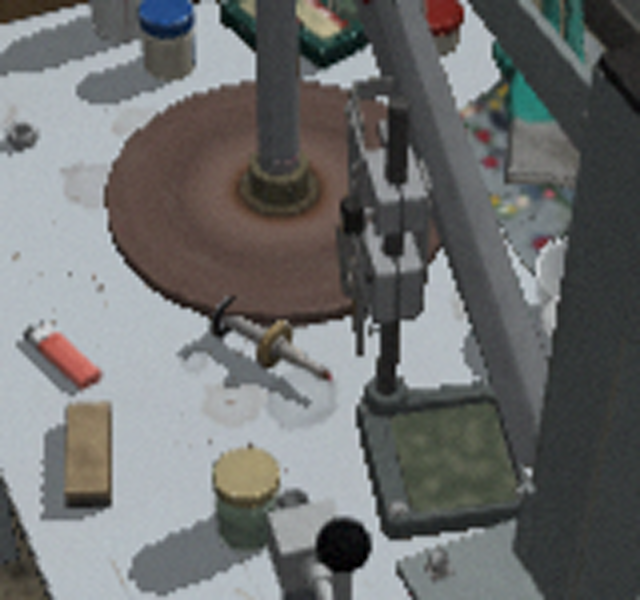

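Run:
```python
from h import *
m,e=tri([('scene',(318,173)),('side',(255.8,240))]);print('mast',m,e)
print('knob',tri([('scene',(315.7,256.1)),('side',(352.2,210.5))]))
print('bowl',tri([('scene',(294.4,338.6)),('side',(402.6,256.4))]))
print('jar',tri([('scene',(293.1,244.8)),('side',(317.2,310.6))]))
print('outR',tri([('scene',(326.3,313)),('side',(370,221.8))]))
print('hand ends',atz('scene',(286,200),.02),atz('scene',(311,214),.02))
print(goal((.50,0,.27),0))
```

```text
mast [0.62246502 0.05833027 0.23959313] [np.float64(0.42334892071446395), np.float64(0.6031224087414224)]
knob (array([ 0.51223857, -0.17098463,  0.19994753]), [np.float64(1.0797506920279616), np.float64(1.1869583362811496)])
bowl (array([ 0.40978754, -0.272727  ,  0.02848277]), [np.float64(0.8874484074642326), np.float64(0.9070657801247446)])
jar (array([0.5198213 , 0.00055492, 0.04054438]), [np.float64(0.21711114791236144), np.float64(0.2954723626826753)])
outR (array([ 0.49841926, -0.2762205 ,  0.1054892 ]), [np.float64(0.4002484226254142), np.float64(0.39835157606972593)])
hand ends [0.5748787  0.19649865 0.02      ] [0.625193   0.10791529 0.02      ]
(array([ -5.54,  46.44, -46.46]), array([-68.24,  -0.  ,   0.  ]))
```

Call:
drive_tool:
  deltas:
    - {"tx": -5.5,"ty": 8,"tz": -8,"ax": -10}
    - {"tx": -5.5,"ty": 46.4,"tz": -46.5,"ax": -68.2}
    - {"tx": -5.5,"ty": 46.4,"tz": -46.5,"ax": -68.2}
    - {"tx": -5.5,"ty": 46.4,"tz": -46.5,"ax": -68.2}
    - {"tx": -5.5,"ty": 46.4,"tz": -46.5,"ax": -68.2}
    - {"tx": -5.5,"ty": 46.4,"tz": -46.5,"ax": -68.2}
    - {"tx": -5.5,"ty": 46.4,"tz": -46.5,"ax": -68.2}
    - {"tx": -5.5,"ty": 46.4,"tz": -46.5,"ax": -68.2}
    - {"tx": -5.5,"ty": 46.4,"tz": -46.5,"ax": -68.2}
    - {"tx": -5.5,"ty": 46.4,"tz": -46.5,"ax": -68.2}
    - {"tx": -5.5,"ty": 46.4,"tz": -46.5,"ax": -68.2}
    - {"tx": -5.5,"ty": 46.4,"tz": -46.5,"ax": -68.2}
    - {"tx": -5.5,"ty": 46.4,"tz": -46.5,"ax": -68.2}
    - {"tx": -5.5,"ty": 46.4,"tz": -46.5,"ax": -68.2}
    - {"tx": -5.5,"ty": 46.4,"tz": -46.5,"ax": -68.2}

```text
invalid input at $.deltas[0]: expected keys tx, ty, tz, ax, ay, az
```

Run:
```python
from h import *
im=ctrl.get_image('wrist');cv2.imwrite('pics/w1.png',im[:,:,::-1]);c=cam('wrist')
zs={'ejector':0,'outlet_left':.1,'outlet_right':.1,'lever_knob':.205,'sleeve_mid':.1,'arbor_mid':.1,'bowl_mid':.031,'jar_left_mid':.035,'whetstone':0}
for k,z in zs.items():
    for d in ctrl.landmark_of(k,'wrist')[:3]:
        print(k,round(d['conf'],2),np.round(d['xy'],1),np.round(atz('wrist',d['xy'],z,c),3))
```

```text
(no output)
```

View pics/w1.png

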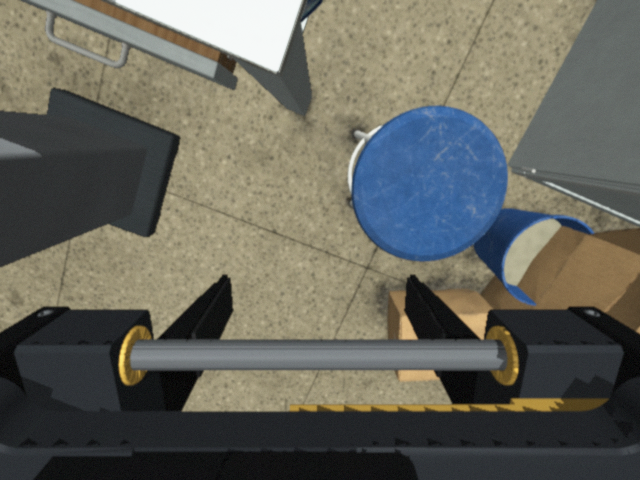

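All six keys are required in each row, so the move was refused and the arm did not move; the picture shows the same floor view as before.

Call:
drive_tool:
  deltas:
    - {"tx": -5.5,"ty": 8,"tz": -8,"ax": -10,"ay": 0,"az": 0}
    - {"tx": -5.5,"ty": 46.4,"tz": -46.5,"ax": -68.2,"ay": 0,"az": 0}
    - {"tx": -5.5,"ty": 46.4,"tz": -46.5,"ax": -68.2,"ay": 0,"az": 0}
    - {"tx": -5.5,"ty": 46.4,"tz": -46.5,"ax": -68.2,"ay": 0,"az": 0}
    - {"tx": -5.5,"ty": 46.4,"tz": -46.5,"ax": -68.2,"ay": 0,"az": 0}
    - {"tx": -5.5,"ty": 46.4,"tz": -46.5,"ax": -68.2,"ay": 0,"az": 0}
    - {"tx": -5.5,"ty": 46.4,"tz": -46.5,"ax": -68.2,"ay": 0,"az": 0}
    - {"tx": -5.5,"ty": 46.4,"tz": -46.5,"ax": -68.2,"ay": 0,"az": 0}
    - {"tx": -5.5,"ty": 46.4,"tz": -46.5,"ax": -68.2,"ay": 0,"az": 0}
    - {"tx": -5.5,"ty": 46.4,"tz": -46.5,"ax": -68.2,"ay": 0,"az": 0}
    - {"tx": -5.5,"ty": 46.4,"tz": -46.5,"ax": -68.2,"ay": 0,"az": 0}
    - {"tx": -5.5,"ty": 46.4,"tz": -46.5,"ax": -68.2,"ay": 0,"az": 0}
    - {"tx": -5.5,"ty": 46.4,"tz": -46.5,"ax": -68.2,"ay": 0,"az": 0}
    - {"tx": -5.5,"ty": 46.4,"tz": -46.5,"ax": -68.2,"ay": 0,"az": 0}
    - {"tx": -5.5,"ty": 46.4,"tz": -46.5,"ax": -68.2,"ay": 0,"az": 0}

```text
time: 4.03
eef_pos: [0.4992, -0.0008, 0.2697]
tool_rot: [-0.926, 1.571, -0.928]
ft_force: [0.3, -0.1, -1.1]
gripper_width: 0.0949
```

Run:
```python
from h import *
im=ctrl.get_image('wrist');cv2.imwrite('pics/w2.png',im[:,:,::-1]);c=cam('wrist')
zs={'ejector':0,'outlet_left':.1,'outlet_right':.1,'lever_knob':.205,'sleeve_mid':.1,'arbor_mid':.1,'bowl_mid':.031,'jar_left_mid':.035,'whetstone':0}
for k,z in zs.items():
    for d in ctrl.landmark_of(k,'wrist')[:3]:
        print(k,round(d['conf'],2),np.round(d['xy'],1),np.round(atz('wrist',d['xy'],z,c),3))
print(pose())
```

```text
ejector 0.58 [332.1 319.4] [ 0.518 -0.171  0.   ]
outlet_left 0.67 [523.6 205.7] [0.707 0.016 0.1  ]
outlet_left 0.56 [340.7 288.7] [ 0.523 -0.076  0.1  ]
lever_knob 0.35 [261.6 107.1] [0.462 0.101 0.205]
sleeve_mid 0.66 [341.1 290.6] [ 0.523 -0.078  0.1  ]
bowl_mid 0.92 [255.3 395.6] [ 0.406 -0.278  0.031]
jar_left_mid 0.73 [332.6 202.4] [0.516 0.008 0.035]
whetstone 0.6 [257.6 107.5] [0.425 0.118 0.   ]
(array([4.99501049e-01, 2.45870873e-04, 2.69645895e-01]), array([[-1.94323765e-06,  5.59516110e-04,  9.99999843e-01],
       [ 1.67670591e-05,  9.99999843e-01, -5.59516077e-04],
       [-1.00000000e+00,  1.67659692e-05, -1.95261879e-06]]))
```

View pics/w2.png

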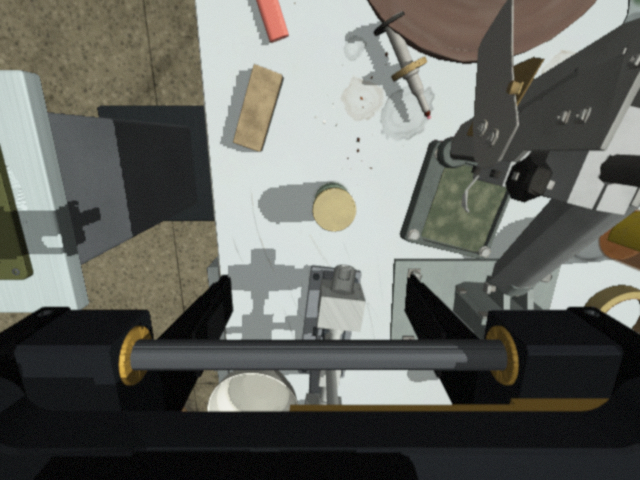

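Run:
```python
from h import *
c=cam('wrist')
print('lid',atz('wrist',(334.5,208.5),.07,c),'mastknob',atz('wrist',(512,178),.24,c))
im=cv2.imread('pics/w2.png');a=cv2.resize(im[180:330,290:400],None,fx=5,fy=5,interpolation=cv2.INTER_CUBIC)
im=cv2.imread('pics/scene0.png');b=cv2.resize(im[290:340,300:350],(750,750),interpolation=cv2.INTER_CUBIC)
cv2.imwrite('pics/c3.png',cv2.resize(np.hstack([a,b])[:, :],None,fx=.6,fy=.6))
for n in ['lever_knob']:pass
print(goal((.52,.002,.045),0))
```

```text
lid [0.51654701 0.00828697 0.07      ] mastknob [0.61208182 0.06011143 0.24      ]
(array([22.46,  0.18,  2.05]), array([-0.03, -0.  , -0.  ]))
```

View pics/c3.png

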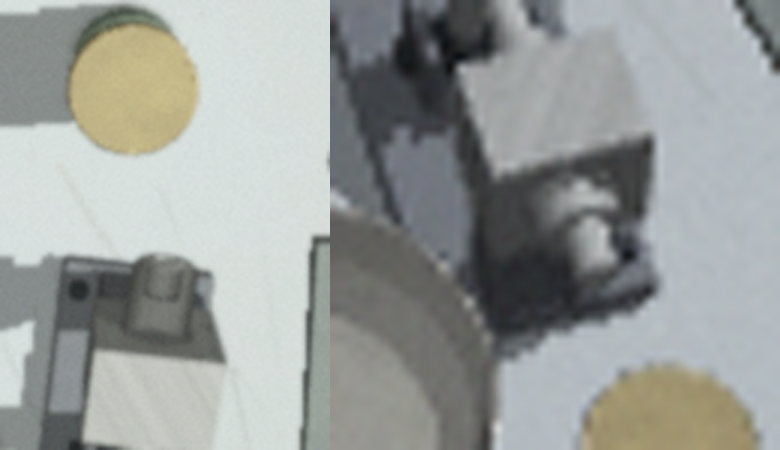

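The wrist crop shows a plain tube of constant width with an end hole at (343,275), so the sleeve is on the +y side. The scene crop shows a thin stub at the -y outlet, so the arbor is there. The jar to move is jar_left, with its lid at (334,208). Candidates I could confuse: jar (291,243) vs (338,343) in scene, and white bowl (294,336) vs purple (398,347).

Call:
drive_tool:
  deltas:
    - {"tx": 6,"ty": 0.4,"tz": 1.8,"ax": 0,"ay": 0,"az": 0}
    - {"tx": 12,"ty": 0.4,"tz": 1.8,"ax": 0,"ay": 0,"az": 0}
    - {"tx": 17,"ty": 0.4,"tz": 1.8,"ax": 0,"ay": 0,"az": 0}
    - {"tx": 20.5,"ty": 0.4,"tz": 1.8,"ax": 0,"ay": 0,"az": 0}
    - {"tx": 22.5,"ty": 0.4,"tz": 1.8,"ax": 0,"ay": 0,"az": 0}
    - {"tx": 22.5,"ty": 0.4,"tz": 1.8,"ax": 0,"ay": 0,"az": 0}

```text
time: 5.28
eef_pos: [0.5159, 0.0044, 0.0427]
tool_rot: [3.049, 1.566, 3.048]
ft_force: [-0.2, -0.6, 0.3]
gripper_width: 0.0955
```

Call:
drive_tool:
  deltas:
    - {"tx": 0,"ty": 0,"tz": 0,"ax": 0,"ay": 0,"az": 0}
    - {"tx": 0,"ty": 0,"tz": 0,"ax": 0,"ay": 0,"az": 0}
    - {"tx": 0,"ty": 0,"tz": 0,"ax": 0,"ay": 0,"az": 0}
    - {"tx": 0,"ty": 0,"tz": 0,"ax": 0,"ay": 0,"az": 0}
    - {"tx": 0,"ty": 0,"tz": 0,"ax": 0,"ay": 0,"az": 0}
    - {"tx": 0,"ty": 0,"tz": 0,"ax": 0,"ay": 0,"az": 0}
  claw: 1

```text
time: 6.02
eef_pos: [0.5164, 0.0044, 0.0431]
tool_rot: [3.049, 1.568, 3.048]
ft_force: [1.7, 0.4, 0.9]
gripper_width: 0.0476
```

Run:
```python
from h import *
cv2.imwrite('pics/w3.png',ctrl.get_image('wrist')[:,:,::-1]);cv2.imwrite('pics/sd3.png',cv2.resize(ctrl.get_image('side')[160:360,220:440],None,fx=3,fy=3)[:,:,::-1])
print(goal((.49,.105,.06),0))
```

```text
(array([-1.68, 10.06, -2.65]), array([-0.03, -0.17, -0.02]))
```

View pics/w3.png

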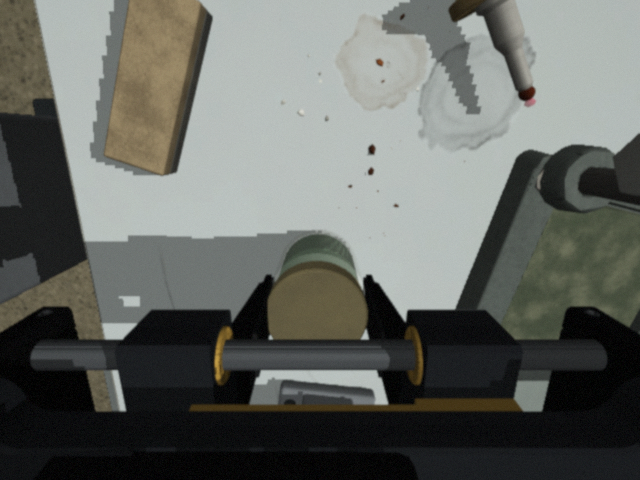

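View pics/sd3.png

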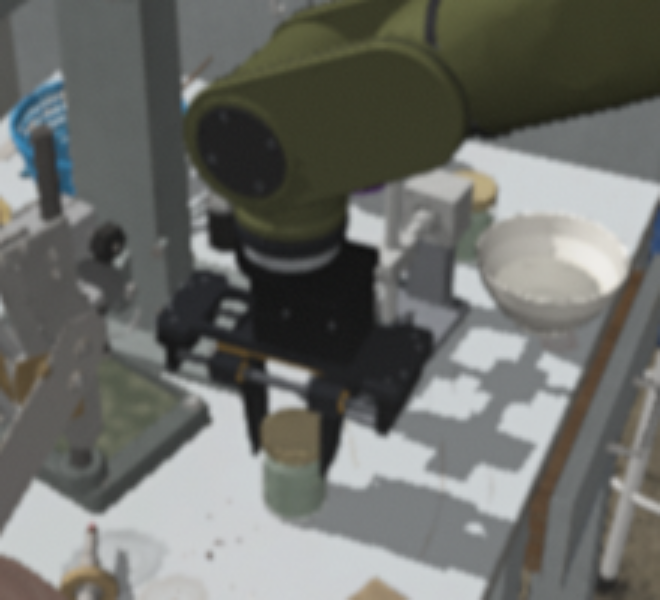

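Both fingers hold the jar (w3: lid at (318,305) between the pads, opening 47.6 mm), and the sleeve at (325,393) is clear. Now I'll carry the jar to the left.

Call:
drive_tool:
  deltas:
    - {"tx": -1,"ty": 0,"tz": 0,"ax": 0,"ay": 0,"az": 0}
    - {"tx": -1.5,"ty": 1,"tz": -1.2,"ax": 0,"ay": 0,"az": 0}
    - {"tx": -1.5,"ty": 4,"tz": -2.5,"ax": 0,"ay": 0,"az": 0}
    - {"tx": -1.5,"ty": 8,"tz": -2.5,"ax": 0,"ay": 0,"az": 0}
    - {"tx": -1.5,"ty": 10,"tz": -2.5,"ax": 0,"ay": 0,"az": 0}
    - {"tx": -1.2,"ty": 10,"tz": -2.5,"ax": 0,"ay": 0,"az": 0}
    - {"tx": -0.5,"ty": 10,"tz": -2.5,"ax": 0,"ay": 0,"az": 0}
    - {"tx": -0.1,"ty": 10,"tz": -2.5,"ax": 0,"ay": 0,"az": 0}
    - {"tx": 0.05,"ty": 10,"tz": -2.5,"ax": 0,"ay": 0,"az": 0}
    - {"tx": 0.05,"ty": 10,"tz": -2.5,"ax": 0,"ay": 0,"az": 0}

```text
time: 7.38
eef_pos: [0.4911, 0.1035, 0.043]
tool_rot: [-3.022, 1.566, -3.023]
ft_force: [-3.0, -2.1, 4.1]
gripper_width: 0.0478
```

Call:
drive_tool:
  deltas:
    - {"tx": 0,"ty": 0,"tz": 0,"ax": 0,"ay": 0,"az": 0}
    - {"tx": 0,"ty": 0,"tz": 0,"ax": 0,"ay": 0,"az": 0}
    - {"tx": 0,"ty": 0,"tz": 0,"ax": 0,"ay": 0,"az": 0}
    - {"tx": 0,"ty": 0,"tz": 0,"ax": 0,"ay": 0,"az": 0}
    - {"tx": -3,"ty": 0,"tz": 0,"ax": 0,"ay": 0,"az": 0}
    - {"tx": -8,"ty": 0,"tz": 0,"ax": 0,"ay": 0,"az": 0}
    - {"tx": -13,"ty": 0,"tz": 0,"ax": 0,"ay": 0,"az": 0}
    - {"tx": -17,"ty": 0,"tz": 0,"ax": 0,"ay": 0,"az": 0}
    - {"tx": -17,"ty": 0,"tz": 0,"ax": 0,"ay": 0,"az": 0}
  claw: -1

```text
time: 8.5
eef_pos: [0.4943, 0.104, 0.2176]
tool_rot: [0.11, 1.567, 0.108]
ft_force: [-0.6, -0.1, -0.9]
gripper_width: 0.0953
```

Run:
```python
from h import *
im=ctrl.get_image('wrist');cv2.imwrite('pics/w4.png',im[:,:,::-1])
im=ctrl.get_image('scene');cv2.imwrite('pics/sc4.png',cv2.resize(im[180:400,220:440],None,fx=2.7,fy=2.7)[:,:,::-1])
for k,z in {'bowl_mid':.031,'jar_left_mid':.035}.items():
  for n in ['scene','wrist']:
    for d in ctrl.landmark_of(k,n)[:2]: print(n,k,round(d['conf'],2),np.round(d['xy'],1),np.round(atz(n,d['xy'],z),3))
print(ctrl.state()['time'])
```

```text
scene bowl_mid 0.74 [395.6 349.8] [ 0.633 -0.404  0.031]
scene bowl_mid 0.62 [294.8 337.7] [ 0.414 -0.272  0.031]
scene jar_left_mid 0.61 [270.8 223.3] [0.491 0.11  0.035]
8.8
```

View pics/w4.png

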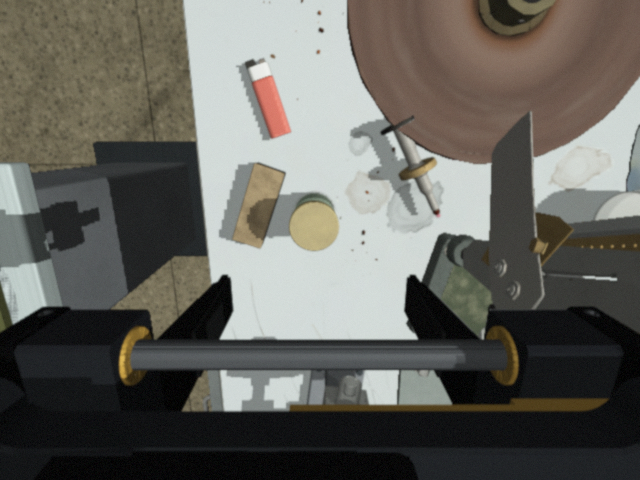

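View pics/sc4.png

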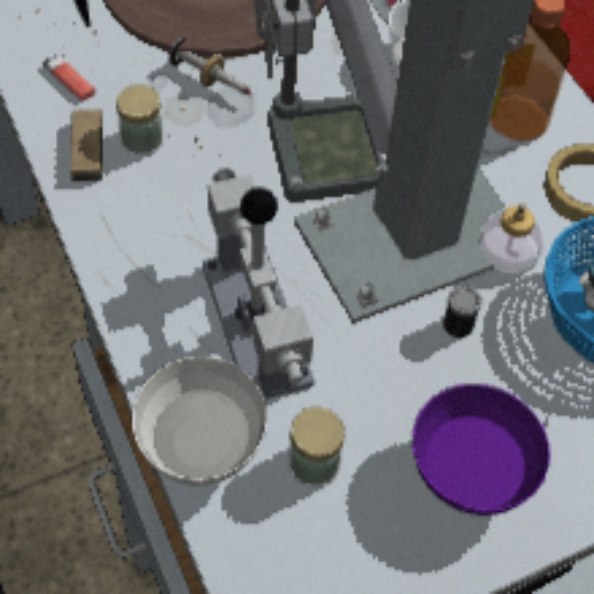

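Jar_left now stands upright at about (0.49, 0.11), seen in the scene crop at (139,117) with the whetstone undisturbed. Next I'll go over the white bowl's front rim.

Call:
drive_tool:
  deltas:
    - {"tx": -1,"ty": -2,"tz": -6,"ax": 0,"ay": 0,"az": 0}
    - {"tx": -1,"ty": -7,"tz": -10,"ax": 0,"ay": 0,"az": 0}
    - {"tx": -1,"ty": -13,"tz": -12,"ax": 0,"ay": 0,"az": 0}
    - {"tx": -1,"ty": -19,"tz": -14,"ax": 0,"ay": 0,"az": 0}
    - {"tx": -1,"ty": -25,"tz": -14,"ax": 0,"ay": 0,"az": 0}
    - {"tx": -1,"ty": -31,"tz": -14,"ax": 0,"ay": 0,"az": 0}
    - {"tx": 0,"ty": -36,"tz": -14,"ax": 0,"ay": 0,"az": 0}
    - {"tx": 0,"ty": -37.7,"tz": -14,"ax": 0,"ay": 0,"az": 0}
    - {"tx": 0,"ty": -37.7,"tz": -14,"ax": 0,"ay": 0,"az": 0}

```text
time: 9.93
eef_pos: [0.3502, -0.2733, 0.2116]
tool_rot: [3.031, 1.561, 3.028]
ft_force: [-0.4, -0.2, -0.8]
gripper_width: 0.0953
```

Run:
```python
from h import *
im=ctrl.get_image('wrist');cv2.imwrite('pics/w5.png',im[:,:,::-1])
for k,z in {'bowl_mid':.031,'lever_knob':.205,'outlet_left':.1,'ejector':0}.items():
    for d in ctrl.landmark_of(k,'wrist')[:2]: print(k,round(d['conf'],2),np.round(d['xy'],1),np.round(atz('wrist',d['xy'],z),3))
f,cx,cy,T=cam('wrist')
# overlay rim at guesses
for ctr,col in (((.411,-.273),(0,255,0)),):
  for a in np.linspace(0,6.28,60):
    u=proj('wrist',(ctr[0]+.0625*np.cos(a),ctr[1]+.0625*np.sin(a),.063));cv2.circle(im,tuple(int(round(v)) for v in u),1,col,-1)
cv2.imwrite('pics/w5o.png',im[:,:,::-1]);print(pose()[0])
```

```text
bowl_mid 0.69 [373.4 222. ] [ 0.407 -0.275  0.031]
ejector 0.96 [477.9 117.8] [ 0.518 -0.169  0.   ]
[ 0.35090084 -0.272151    0.21273378]
```

View pics/w5o.png

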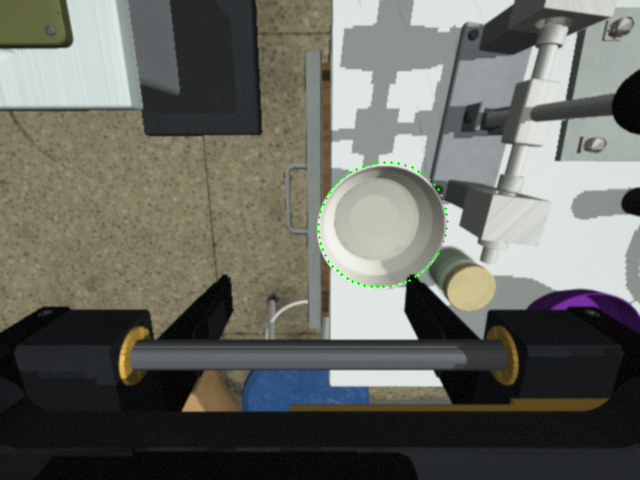

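The wrist overlay (green rim at (0.411, -0.273)) matches the white bowl at (382,225). I'll descend astride its front rim and grip it.

Call:
drive_tool:
  deltas:
    - {"tx": 6,"ty": 0,"tz": 0.4,"ax": 0,"ay": 0,"az": 0}
    - {"tx": 11,"ty": 0,"tz": 0.4,"ax": 0,"ay": 0,"az": 0}
    - {"tx": 15,"ty": 0,"tz": 0.4,"ax": 0,"ay": 0,"az": 0}
    - {"tx": 17.1,"ty": 0,"tz": 0.4,"ax": 0,"ay": 0,"az": 0}
    - {"tx": 17.1,"ty": 0,"tz": 0.4,"ax": 0,"ay": 0,"az": 0}
    - {"tx": 17.1,"ty": 0,"tz": 0.4,"ax": 0,"ay": 0,"az": 0}

```text
time: 10.92
eef_pos: [0.3545, -0.2726, 0.0431]
tool_rot: [-2.725, 1.564, -2.723]
ft_force: [-0.1, -1.0, -0.7]
gripper_width: 0.0951
```

Call:
drive_tool:
  deltas:
    - {"tx": 0,"ty": 0,"tz": 0,"ax": 0,"ay": 0,"az": 0}
    - {"tx": 0,"ty": 0,"tz": 0,"ax": 0,"ay": 0,"az": 0}
    - {"tx": 0,"ty": 0,"tz": 0,"ax": 0,"ay": 0,"az": 0}
    - {"tx": 0,"ty": 0,"tz": 0,"ax": 0,"ay": 0,"az": 0}
    - {"tx": 0,"ty": 0,"tz": 0,"ax": 0,"ay": 0,"az": 0}
    - {"tx": 0,"ty": 0,"tz": 0,"ax": 0,"ay": 0,"az": 0}
    - {"tx": 0,"ty": 0,"tz": 0,"ax": 0,"ay": 0,"az": 0}
    - {"tx": 0,"ty": 0,"tz": 0,"ax": 0,"ay": 0,"az": 0}
  claw: 1

```text
time: 11.92
eef_pos: [0.3545, -0.2726, 0.043]
tool_rot: [-2.74, 1.564, -2.738]
ft_force: [0.2, 0.2, 0.0]
gripper_width: 0.0207
```

Run:
```python
from h import *
im=ctrl.get_image('wrist');cv2.imwrite('pics/w6.png',im[:,:,::-1])
im=ctrl.get_image('side');cv2.imwrite('pics/sd6.png',cv2.resize(im[160:360,280:500],None,fx=3,fy=3)[:,:,::-1])
print(goal((.352,-.003,.042),0))
```

```text
(array([ 0.05, 27.03, -0.28]), array([ 0.08, -0.26,  0.25]))
```

View pics/w6.png

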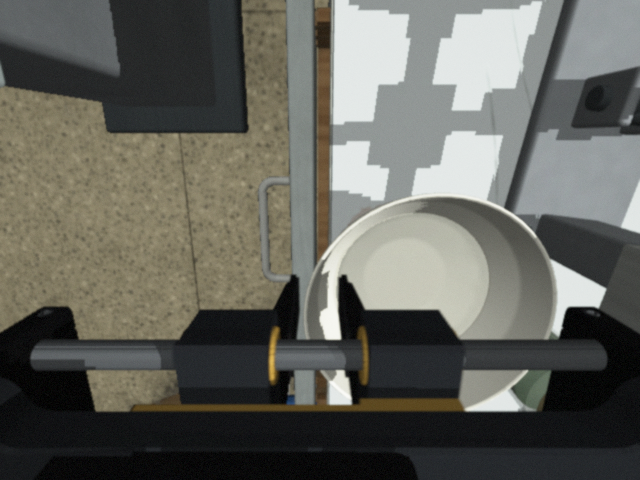

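View pics/sd6.png

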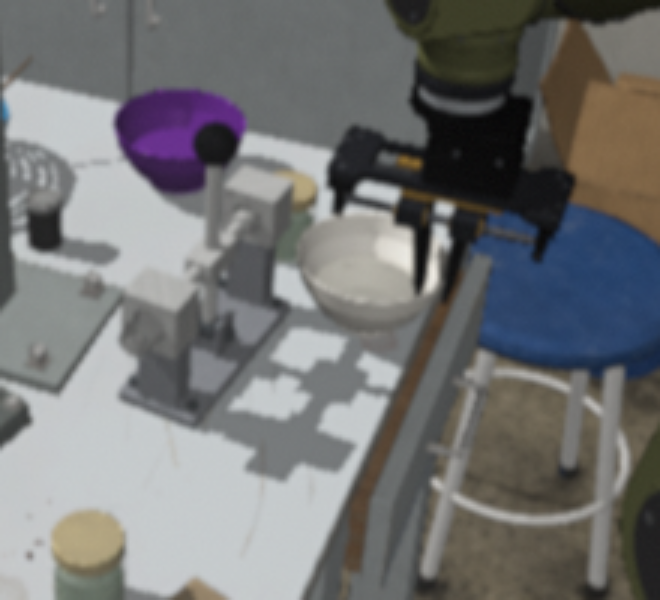

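The fingers straddle the front rim (w6: pads at (290,300) and (350,300), opening 20.7 mm on the sloping wall). I'll slide it along +y.

Call:
drive_tool:
  deltas:
    - {"tx": 0,"ty": 0.5,"tz": -0.2,"ax": 0,"ay": 0,"az": 0}
    - {"tx": 0,"ty": 2,"tz": -0.4,"ax": 0,"ay": 0,"az": 0}
    - {"tx": 0,"ty": 4,"tz": -0.4,"ax": 0,"ay": 0,"az": 0}
    - {"tx": 0,"ty": 6,"tz": -0.4,"ax": 0,"ay": 0,"az": 0}
    - {"tx": 0,"ty": 8,"tz": -0.4,"ax": 0,"ay": 0,"az": 0}
    - {"tx": 0,"ty": 10,"tz": -0.4,"ax": 0,"ay": 0,"az": 0}
    - {"tx": 0,"ty": 12,"tz": -0.4,"ax": 0,"ay": 0,"az": 0}
    - {"tx": 0,"ty": 14,"tz": -0.4,"ax": 0,"ay": 0,"az": 0}
    - {"tx": 0,"ty": 14,"tz": -0.4,"ax": 0,"ay": 0,"az": 0}

```text
time: 13.15
eef_pos: [0.3531, -0.134, 0.0452]
tool_rot: [-1.446, 1.562, -1.444]
ft_force: [1.8, -3.4, 6.8]
gripper_width: 0.013
```

Run:
```python
from h import *
im=ctrl.get_image('wrist');cv2.imwrite('pics/w7.png',im[:,:,::-1])
print(goal((.352,-.003,.042),0),ctrl.state()['gripper_width'])
```

```text
(array([ 0.22, 13.13, -0.09]), array([0.13, 0.07, 0.47])) 0.012839362439392652
```

View pics/w7.png

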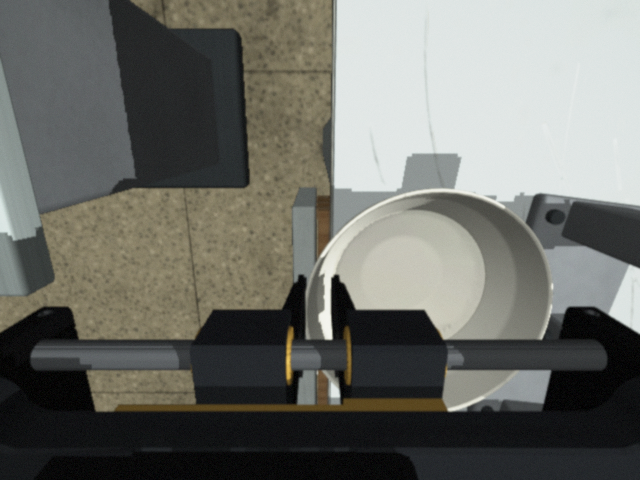

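The bowl follows, with the rim centre at about (430,300) as before. Continuing.

Call:
drive_tool:
  deltas:
    - {"tx": 0,"ty": 1.5,"tz": 0,"ax": 0,"ay": 0,"az": 0}
    - {"tx": 0,"ty": 3.5,"tz": 0,"ax": 0,"ay": 0,"az": 0}
    - {"tx": 0,"ty": 5.5,"tz": 0,"ax": 0,"ay": 0,"az": 0}
    - {"tx": 0,"ty": 7.5,"tz": 0,"ax": 0,"ay": 0,"az": 0}
    - {"tx": 0,"ty": 9.5,"tz": 0,"ax": 0,"ay": 0,"az": 0}
    - {"tx": 0,"ty": 11.5,"tz": 0,"ax": 0,"ay": 0,"az": 0}
    - {"tx": 0,"ty": 12.9,"tz": 0,"ax": 0,"ay": 0,"az": 0}
    - {"tx": 0,"ty": 12.9,"tz": 0,"ax": 0,"ay": 0,"az": 0}

```text
time: 14.2
eef_pos: [0.3548, -0.0056, 0.0461]
tool_rot: [-1.076, 1.558, -1.072]
ft_force: [1.1, -3.8, 6.2]
gripper_width: 0.0124
```

Run:
```python
from h import *
im=ctrl.get_image('wrist');cv2.imwrite('pics/w8.png',im[:,:,::-1])
print(goal((.468,-.006,.043),0),ctrl.state()['gripper_width'])
for d in ctrl.landmark_of('bowl_mid','wrist')[:2]: print(round(d['conf'],2),np.round(d['xy'],1),np.round(atz('wrist',d['xy'],.031),3))
```

```text
(array([ 0.38, -0.05, 11.32]), array([0.18, 0.35, 0.62])) 0.012475489854328689
```

View pics/w8.png

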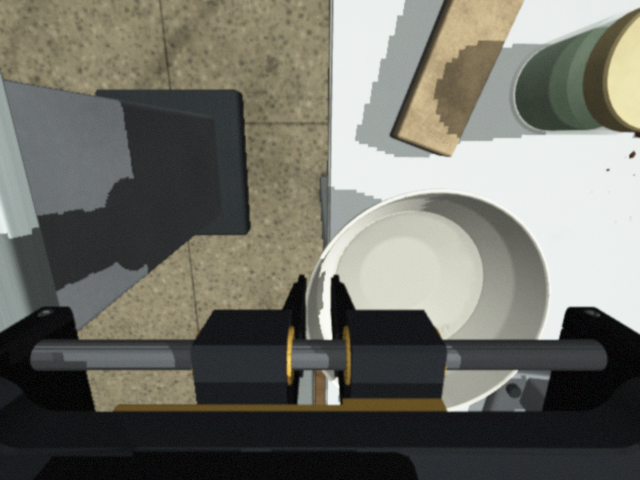

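The bowl is in front of the outlet (rim centre at about (428,300)), clear of the whetstone and the jar. Now sliding it in under the outlet along +x.

Call:
drive_tool:
  deltas:
    - {"tx": 0,"ty": 0,"tz": 1,"ax": 0,"ay": 0,"az": 0}
    - {"tx": 0,"ty": 0,"tz": 2.5,"ax": 0,"ay": 0,"az": 0}
    - {"tx": 0,"ty": 0,"tz": 4,"ax": 0,"ay": 0,"az": 0}
    - {"tx": 0,"ty": 0,"tz": 5.5,"ax": 0,"ay": 0,"az": 0}
    - {"tx": 0,"ty": 0,"tz": 7,"ax": 0,"ay": 0,"az": 0}
    - {"tx": 0,"ty": 0,"tz": 8.5,"ax": 0,"ay": 0,"az": 0}
    - {"tx": 0,"ty": 0,"tz": 10,"ax": 0,"ay": 0,"az": 0}
    - {"tx": 0,"ty": 0,"tz": 11,"ax": 0,"ay": 0,"az": 0}
    - {"tx": 0,"ty": 0,"tz": 11.3,"ax": 0,"ay": 0,"az": 0}
    - {"tx": 0,"ty": 0,"tz": 11.3,"ax": 0,"ay": 0,"az": 0}

```text
time: 15.55
eef_pos: [0.4666, -0.0053, 0.0477]
tool_rot: [-1.4, 1.56, -1.396]
ft_force: [-8.5, 0.0, 12.4]
gripper_width: 0.0123
```

Run:
```python
from h import *
im=ctrl.get_image('wrist');cv2.imwrite('pics/w9.png',im[:,:,::-1])
im=ctrl.get_image('side');cv2.imwrite('pics/sd9.png',cv2.resize(im[160:360,260:460],None,fx=3,fy=3)[:,:,::-1])
for n in ['wrist','side']:
 for d in ctrl.landmark_of('bowl_mid',n)[:2]: print(n,round(d['conf'],2),np.round(d['xy'],1),np.round(atz(n,d['xy'],.031),3))
print(pose()[0])
```

```text
wrist 0.93 [407.7 283. ] [ 0.519 -0.006  0.031]
side 0.6 [318.9 310.6] [ 0.52  -0.01   0.031]
[ 0.46662421 -0.00529108  0.04773924]
```

View pics/w9.png

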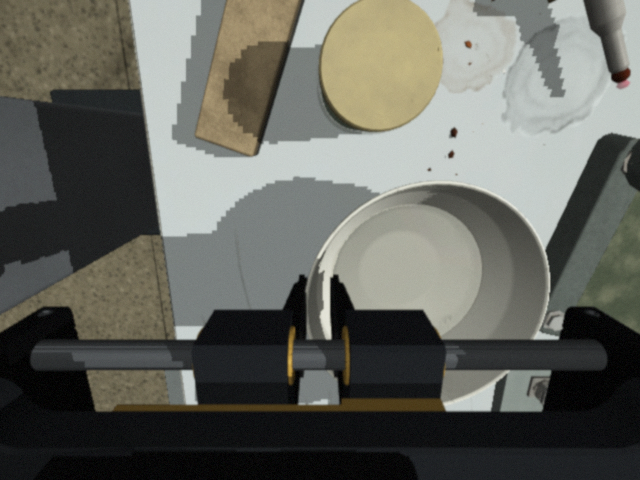

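View pics/sd9.png

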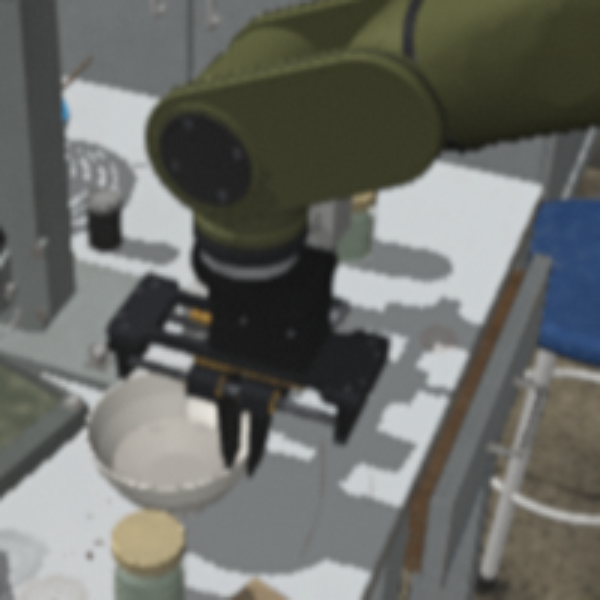

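Call:
drive_tool:
  deltas:
    - {"tx": 0,"ty": 0,"tz": 0,"ax": 0,"ay": 0,"az": 0}
    - {"tx": 0,"ty": 0,"tz": 0,"ax": 0,"ay": 0,"az": 0}
    - {"tx": 0,"ty": 0,"tz": 0,"ax": 0,"ay": 0,"az": 0}
    - {"tx": 0,"ty": 0,"tz": 0,"ax": 0,"ay": 0,"az": 0}
    - {"tx": -2,"ty": 0,"tz": 0,"ax": 0,"ay": 0,"az": 0}
    - {"tx": -6,"ty": 0,"tz": 0,"ax": 0,"ay": 0,"az": 0}
    - {"tx": -11,"ty": 0,"tz": 0,"ax": 0,"ay": 0,"az": 0}
    - {"tx": -16,"ty": 0,"tz": -4,"ax": 0,"ay": 0,"az": 0}
    - {"tx": -20,"ty": 0,"tz": -7,"ax": 0,"ay": 0,"az": 0}
    - {"tx": -20,"ty": 0,"tz": -7,"ax": 0,"ay": 0,"az": 0}
  claw: 0

```text
time: 17.0
eef_pos: [0.397, -0.0036, 0.2521]
tool_rot: [-0.791, 1.554, -0.788]
ft_force: [0.4, -0.1, -0.6]
gripper_width: 0.0479
```

Run:
```python
from h import *
im=ctrl.get_image('wrist');c=cam('wrist');cv2.imwrite('pics/w10.png',im[:,:,::-1])
cv2.imwrite('pics/sc10.png',cv2.resize(ctrl.get_image('scene')[180:400,220:440],None,fx=2.7,fy=2.7)[:,:,::-1])
ctrl.get_image('side')
for k,z in {'bowl_mid':.031,'outlet_left':.1,'lever_knob':.205,'ejector':0}.items():
 for n in ['wrist','side','scene']:
  for d in ctrl.landmark_of(k,n)[:2]: print(n,k,round(d['conf'],2),np.round(d['xy'],1),np.round(atz(n,d['xy'],z),3))
print(pose())
```

```text
wrist bowl_mid 0.82 [417.7 213.2] [ 0.51  -0.005  0.031]
side bowl_mid 0.97 [319.4 312.2] [ 0.517 -0.006  0.031]
side bowl_mid 0.97 [337.2 210.6] [ 0.636 -0.397  0.031]
scene bowl_mid 0.65 [293.9 246.3] [0.523 0.002 0.031]
scene bowl_mid 0.61 [398.8 347.7] [ 0.643 -0.402  0.031]
wrist outlet_left 0.95 [435.8 290.2] [ 0.515 -0.07   0.1  ]
side outlet_left 0.55 [329.1 266.1] [ 0.527 -0.082  0.1  ]
scene outlet_left 0.6 [304.1 254.2] [ 0.52  -0.085  0.1  ]
wrist lever_knob 0.55 [436.3 295. ] [ 0.476 -0.025  0.205]
side lever_knob 0.61 [353.7 208.8] [ 0.506 -0.17   0.205]
scene lever_knob 0.57 [315.6 254.4] [ 0.515 -0.169  0.205]
wrist ejector 0.87 [400.6 321.2] [ 0.511 -0.166  0.   ]
side ejector 0.96 [348.6 280.2] [ 0.509 -0.164  0.   ]
scene ejector 0.6 [313.5 298.2] [ 0.512 -0.167  0.   ]
(array([ 0.39613431, -0.00346097,  0.24743958]), array([[ 0.00230743, -0.00360028,  0.99999086],
       [-0.01040024,  0.99993935,  0.00362409],
       [-0.99994325, -0.01040851,  0.00226985]]))
```

View pics/w10.png

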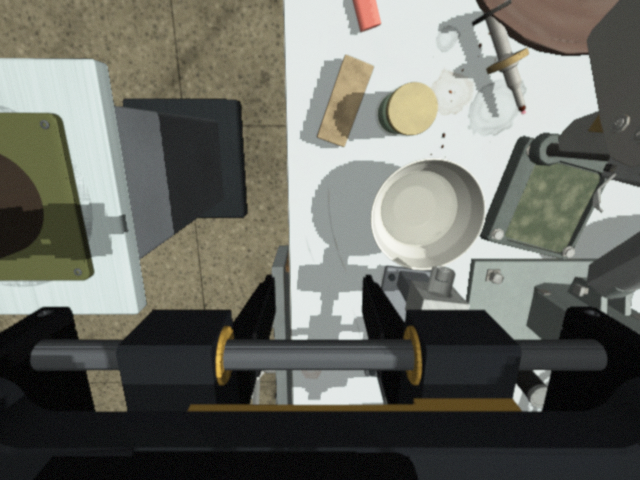

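View pics/sc10.png

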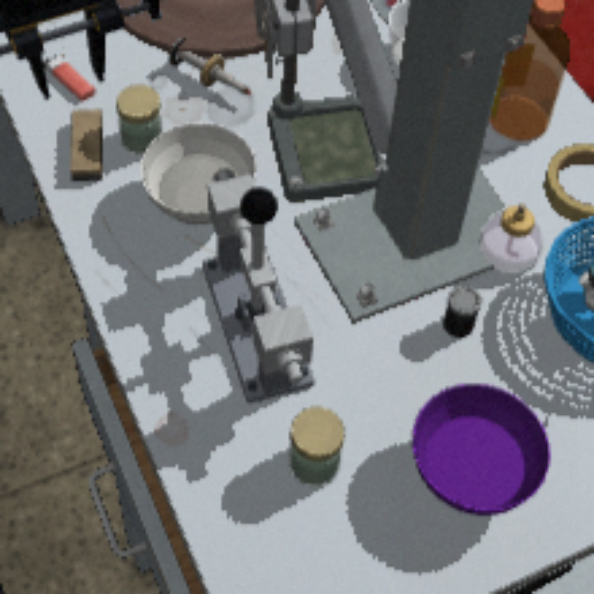

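Run:
```python
from h import *
from scipy.optimize import least_squares
r=ctrl.silhouettes('bowl_mid','wrist')
im=ctrl.get_image('wrist')
for d in ctrl.silhouettes('bowl_mid','wrist')[:1]:
    print(d['conf'],d['rect'])
    cn=max(cv2.findContours(d['region'].astype(np.uint8),cv2.RETR_EXTERNAL,cv2.CHAIN_APPROX_NONE)[0],key=len)[:,0,:]
    el=cv2.fitEllipse(cn);print(el)
    c=cam('wrist');P=np.array([atz('wrist',u,.063,c)[:2] for u in cn])
    # outermost = rim
    f=least_squares(lambda q:np.hypot(*(P-q[:2]).T)-.0625,[.517,-.003],loss='soft_l1',f_scale=.002);print(f.x,np.abs(f.fun).mean())
c=cam('wrist')
print('tip top',atz('wrist',(444,270),.11,c))
# overlay
def circ(ctr,r,z,col):
  for a in np.linspace(0,6.28,80):
    u=proj('wrist',(ctr[0]+r*np.cos(a),ctr[1]+r*np.sin(a),z),c);cv2.circle(im,tuple(int(round(v)) for v in u),1,col,-1)
circ(f.x,.0625,.063,(0,255,0));circ(f.x,.034,0,(0,0,255))
for t in np.linspace(0,.1,30):
    u=proj('wrist',(.5205+.115*t,-.078+t,.1),c);cv2.circle(im,tuple(int(round(v)) for v in u),1,(255,0,0),-1)
cv2.imwrite('pics/w10o.png',cv2.resize(im[130:330,340:540],None,fx=3,fy=3)[:,:,::-1])
```

```text
tip top [ 0.51869575 -0.04521323  0.11      ]Traceback (most recent call last):
  File "<stdin>", line 18, in <module>
NameError: name 'f' is not defined
```

Run:
```python
from h import *
im=ctrl.get_image('wrist');c=cam('wrist')
def pr(p):return tuple(int(round(v)) for v in proj('wrist',p,c))
def circ(ctr,r,z,col):
  for a in np.linspace(0,6.28,80):
    u=pr((ctr[0]+r*np.cos(a),ctr[1]+r*np.sin(a),z));
    im[u[1],u[0]]=col
print('rim ctr',atz('wrist',(428.5,214.5),.063,c))
ctr=atz('wrist',(428.5,214.5),.063,c)
circ(ctr,.0625,.063,(0,255,0))
for t in np.linspace(0,.1,60):
    u=pr((.5205+.115*t,-.078+t,.1));im[u[1],u[0]]=(255,0,0)
cv2.imwrite('pics/w10p.png',cv2.resize(im[130:330,340:540],None,fx=3,fy=3,interpolation=cv2.INTER_NEAREST)[:,:,::-1])
```

```text
rim ctr [ 5.13727777e-01 -4.11502017e-04  6.30000000e-02]
```

View pics/w10p.png

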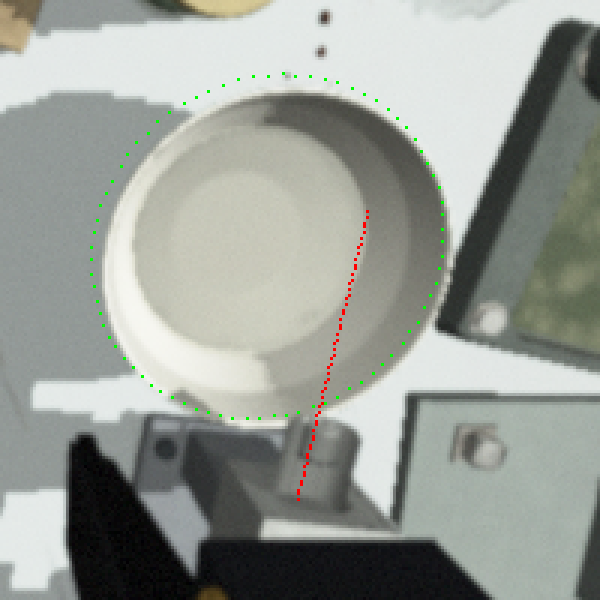

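The rim in w10 spans columns 374–490 and the bore axis runs to the right of its centre. The bowl is therefore about 1 cm too far out and 1 cm too far towards the front. I'll grip the same rim spot again and nudge it.

Call:
drive_tool:
  deltas:
    - {"tx": 5,"ty": 0,"tz": 7,"ax": 0,"ay": 0,"az": 0}
    - {"tx": 10,"ty": 0,"tz": 7,"ax": 0,"ay": 0,"az": 0}
    - {"tx": 15,"ty": 0.2,"tz": 7,"ax": 0,"ay": 0,"az": 0}
    - {"tx": 18.5,"ty": 0.2,"tz": 7,"ax": 0,"ay": 0,"az": 0}
    - {"tx": 20,"ty": 0.2,"tz": 7,"ax": 0,"ay": 0,"az": 0}
    - {"tx": 20,"ty": 0.2,"tz": 7,"ax": 0,"ay": 0,"az": 0}

```text
time: 18.7
eef_pos: [0.4664, -0.0033, 0.0475]
tool_rot: [-1.432, 1.56, -1.429]
ft_force: [-0.9, -0.7, 0.3]
gripper_width: 0.0477
```

Call:
drive_tool:
  deltas:
    - {"tx": 0,"ty": 0,"tz": 0,"ax": 0,"ay": 0,"az": 0}
    - {"tx": 0,"ty": 0,"tz": 0,"ax": 0,"ay": 0,"az": 0}
    - {"tx": 0,"ty": 0,"tz": 0,"ax": 0,"ay": 0,"az": 0}
    - {"tx": 0,"ty": 0,"tz": 0,"ax": 0,"ay": 0,"az": 0}
    - {"tx": 0,"ty": 0,"tz": 0,"ax": 0,"ay": 0,"az": 0}
    - {"tx": 0,"ty": 0,"tz": 0,"ax": 0,"ay": 0,"az": 0}
  claw: 1

```text
time: 19.45
eef_pos: [0.4672, -0.0041, 0.0489]
tool_rot: [-1.338, 1.558, -1.335]
ft_force: [-3.1, -2.5, 8.0]
gripper_width: 0.0102
```

Call:
drive_tool:
  deltas:
    - {"tx": 0,"ty": -0.6,"tz": 0,"ax": 0,"ay": 0,"az": 0}
    - {"tx": 0,"ty": -1.3,"tz": 0.2,"ax": 0,"ay": 0,"az": 0}
    - {"tx": 0,"ty": -1.4,"tz": 0.6,"ax": 0,"ay": 0,"az": 0}
    - {"tx": 0,"ty": -1.4,"tz": 1.1,"ax": 0,"ay": 0,"az": 0}
    - {"tx": 0,"ty": -1.4,"tz": 1.1,"ax": 0,"ay": 0,"az": 0}

```text
time: 20.08
eef_pos: [0.4782, -0.0178, 0.0499]
tool_rot: [-1.426, 1.56, -1.422]
ft_force: [-4.9, 1.3, 7.7]
gripper_width: 0.0099
```

Call:
drive_tool:
  deltas:
    - {"tx": 0,"ty": 0,"tz": 0,"ax": 0,"ay": 0,"az": 0}
    - {"tx": 0,"ty": 0,"tz": 0,"ax": 0,"ay": 0,"az": 0}
    - {"tx": 0,"ty": 0,"tz": 0,"ax": 0,"ay": 0,"az": 0}
    - {"tx": 0,"ty": 0,"tz": 0,"ax": 0,"ay": 0,"az": 0}
    - {"tx": -2,"ty": 0,"tz": 0,"ax": 0,"ay": 0,"az": 0}
    - {"tx": -6,"ty": 0,"tz": 0,"ax": 0,"ay": 0,"az": 0}
    - {"tx": -11,"ty": 0,"tz": 0,"ax": 0,"ay": 0,"az": 0}
    - {"tx": -16,"ty": 0,"tz": -4,"ax": 0,"ay": 0,"az": 0}
    - {"tx": -20,"ty": 1.4,"tz": -8,"ax": 0,"ay": 0,"az": 0}
    - {"tx": -20,"ty": 1.4,"tz": -8,"ax": 0,"ay": 0,"az": 0}
  claw: 0

```text
time: 21.32
eef_pos: [0.3984, -0.0017, 0.2545]
tool_rot: [-0.81, 1.554, -0.806]
ft_force: [0.2, -0.4, 0.1]
gripper_width: 0.0477
```

Run:
```python
from h import *
im=ctrl.get_image('wrist');c=cam('wrist')
cv2.imwrite('pics/sc11.png',cv2.resize(ctrl.get_image('scene')[180:400,220:440],None,fx=2.7,fy=2.7)[:,:,::-1])
ctrl.get_image('side')
for k,z in {'bowl_mid':.031,'outlet_left':.1}.items():
 for n in ['wrist','side','scene']:
  for d in ctrl.landmark_of(k,n)[:2]: print(n,k,round(d['conf'],2),np.round(d['xy'],1),np.round(atz(n,d['xy'],z),3))
def pr(p):return tuple(int(round(v)) for v in proj('wrist',p,c))
for a in np.linspace(0,6.28,80):
    u=pr((.526+.0625*np.cos(a),-.016+.0625*np.sin(a),.063));im[u[1],u[0]]=(0,255,0)
cv2.imwrite('pics/w11.png',cv2.resize(im[130:330,340:540],None,fx=3,fy=3,interpolation=cv2.INTER_NEAREST)[:,:,::-1])
print(pose()[0],ctrl.state()['time'])
```

```text
wrist bowl_mid 0.63 [426.6 220.5] [ 0.523 -0.013  0.031]
side bowl_mid 0.93 [318.1 306. ] [ 0.527 -0.022  0.031]
side bowl_mid 0.67 [339.2 211.6] [ 0.629 -0.395  0.031]
scene bowl_mid 0.96 [398.  350.5] [ 0.637 -0.408  0.031]
scene bowl_mid 0.91 [298.8 247.5] [ 0.535 -0.008  0.031]
wrist outlet_left 0.91 [436. 291.] [ 0.518 -0.071  0.1  ]
side outlet_left 0.58 [330.  269.3] [ 0.521 -0.073  0.1  ]
scene outlet_left 0.94 [305.1 251.7] [ 0.526 -0.078  0.1  ]
[ 0.39767997 -0.00198028  0.24825855] 21.775
```

View pics/w11.png

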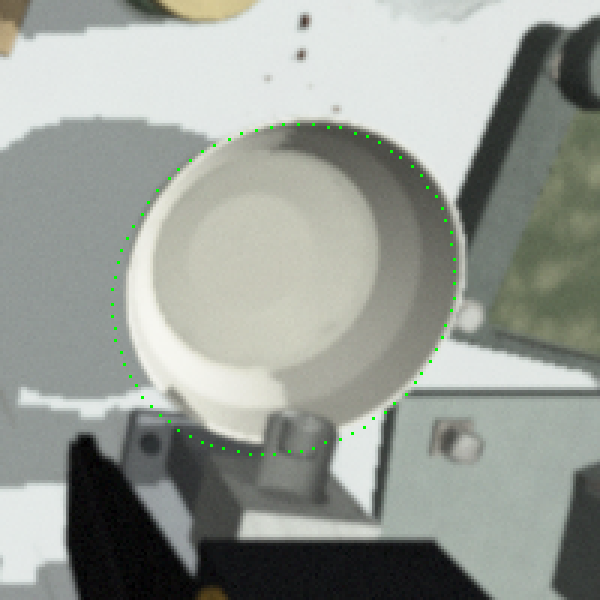

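View pics/sc11.png

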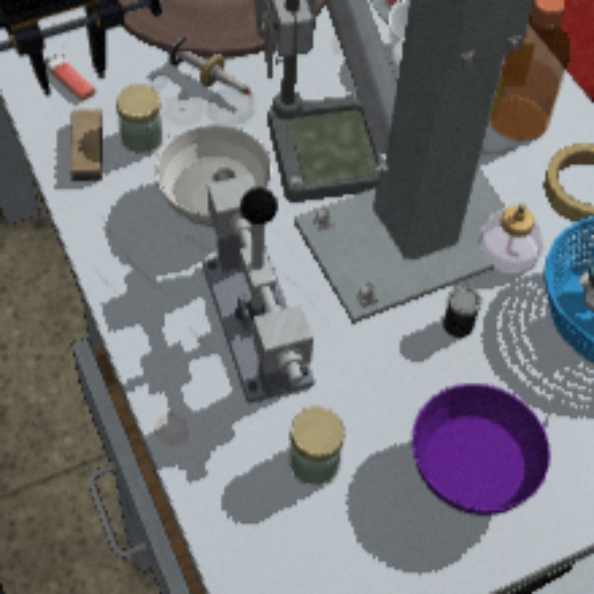

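The bowl is now at about (0.528, -0.013), which is 63 mm beyond the outlet and in line (w11: sleeve tip at crop (300,435) pointing into the bowl). Next, with fingers closed, I'll go to the -y side of the lever knob.

Call:
drive_tool:
  deltas:
    - {"tx": -1,"ty": -5,"tz": 0,"ax": 0,"ay": 0,"az": 0}
    - {"tx": -1,"ty": -11,"tz": 0,"ax": 0,"ay": 0,"az": 0}
    - {"tx": -1,"ty": -17,"tz": 0,"ax": 0,"ay": 0,"az": 0}
    - {"tx": -1,"ty": -22,"tz": 3,"ax": 0,"ay": 0,"az": 0}
    - {"tx": -1,"ty": -24,"tz": 8,"ax": 0,"ay": 0,"az": 0}
    - {"tx": -1,"ty": -24,"tz": 11,"ax": 0,"ay": 0,"az": 0}
    - {"tx": -1,"ty": -24,"tz": 11.2,"ax": 0,"ay": 0,"az": 0}
    - {"tx": -1,"ty": -24,"tz": 11.2,"ax": 0,"ay": 0,"az": 0}
  claw: 1

```text
time: 22.78
eef_pos: [0.51, -0.2413, 0.26]
tool_rot: [-1.837, 1.56, -1.833]
ft_force: [0.2, -0.2, -0.9]
gripper_width: 0.0005
```

Run:
```python
from h import *
im=ctrl.get_image('wrist');c=cam('wrist');cv2.imwrite('pics/w12.png',im[:,:,::-1])
print(goal((.511,-.24,.158),0),ctrl.state()['gripper_width'])
```

```text
(array([10.23,  0.23,  0.14]), array([ 0.21, -0.12,  0.6 ])) 0.0005563268067841399
```

View pics/w12.png

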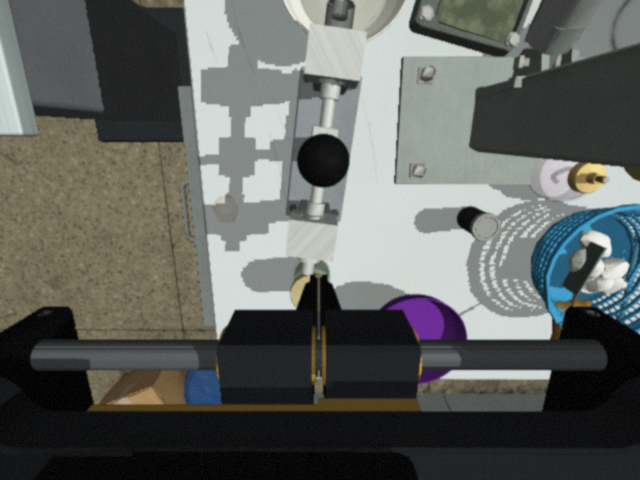

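The knob at (324,160) lies straight ahead of the closed fingers (column 318). Lower, then approach.

Call:
drive_tool:
  deltas:
    - {"tx": 5,"ty": 0.2,"tz": 0.1,"ax": 0,"ay": 0,"az": 0}
    - {"tx": 9,"ty": 0.2,"tz": 0.1,"ax": 0,"ay": 0,"az": 0}
    - {"tx": 10.2,"ty": 0.2,"tz": 0.1,"ax": 0,"ay": 0,"az": 0}
    - {"tx": 10.2,"ty": 1,"tz": 0.1,"ax": 0,"ay": 0,"az": 0}
    - {"tx": 10.2,"ty": 3,"tz": 0.1,"ax": 0,"ay": 0,"az": 0}
    - {"tx": 10.2,"ty": 4.2,"tz": 0.1,"ax": 0,"ay": 0,"az": 0}
    - {"tx": 10.2,"ty": 4.2,"tz": 0.1,"ax": 0,"ay": 0,"az": 0}

```text
time: 23.7
eef_pos: [0.5111, -0.1993, 0.1592]
tool_rot: [-1.599, 1.559, -1.593]
ft_force: [0.4, -0.4, -0.1]
gripper_width: 0.0005
```

Run:
```python
from h import *
im=ctrl.get_image('side');cv2.imwrite('pics/sd13.png',cv2.resize(im[140:340,260:460],None,fx=3,fy=3)[:,:,::-1])
print(goal((.52,-.11,.158),0))
c=cam('side');print(atz('scene',(315.7,256.1),.205))
```

```text
(array([-0.01,  8.98,  0.95]), array([ 0.29, -0.04,  0.66]))
[ 0.51341495 -0.17349921  0.205     ]
```

View pics/sd13.png

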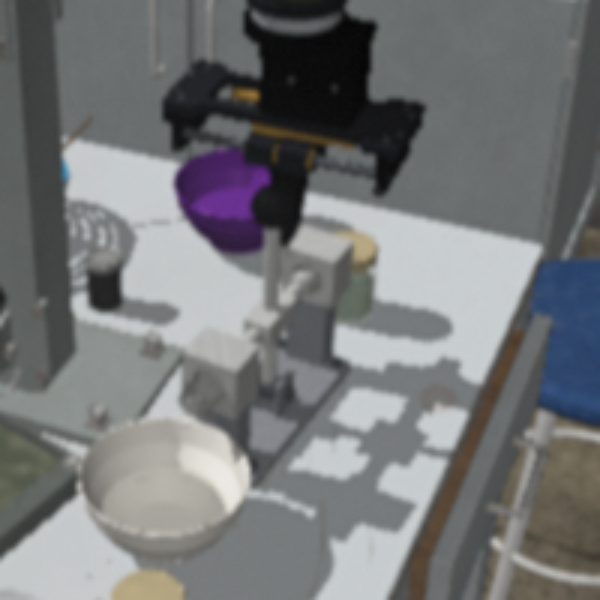

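The fingers are just behind the knob (crop (275,205)) with no contact force. Push.

Call:
drive_tool:
  deltas:
    - {"tx": 0,"ty": 1,"tz": 0.1,"ax": 0,"ay": 0,"az": 0}
    - {"tx": 0,"ty": 2,"tz": 0.2,"ax": 0,"ay": 0,"az": 0}
    - {"tx": 0,"ty": 3,"tz": 0.3,"ax": 0,"ay": 0,"az": 0}
    - {"tx": 0,"ty": 4,"tz": 0.4,"ax": 0,"ay": 0,"az": 0}
    - {"tx": 0,"ty": 5,"tz": 0.5,"ax": 0,"ay": 0,"az": 0}
    - {"tx": 0,"ty": 6,"tz": 0.6,"ax": 0,"ay": 0,"az": 0}
    - {"tx": 0,"ty": 7,"tz": 0.7,"ax": 0,"ay": 0,"az": 0}
    - {"tx": 0,"ty": 8,"tz": 0.8,"ax": 0,"ay": 0,"az": 0}
    - {"tx": 0,"ty": 8.7,"tz": 0.8,"ax": 0,"ay": 0,"az": 0}
    - {"tx": 0,"ty": 8.7,"tz": 0.8,"ax": 0,"ay": 0,"az": 0}

```text
time: 25.0
eef_pos: [0.5183, -0.1127, 0.1583]
tool_rot: [-1.694, 1.558, -1.688]
ft_force: [-1.1, -4.1, 2.2]
gripper_width: 0.0003
```

Run:
```python
from h import *
im=ctrl.get_image('side');cv2.imwrite('pics/sd14.png',cv2.resize(im[140:340,260:460],None,fx=3,fy=3)[:,:,::-1])
for d in ctrl.landmark_of('lever_knob','side')[:2]: print(d['conf'],d['xy'],atz('side',d['xy'],.178))
s=ctrl.state();print(s['eef_pos'],s['ft_force'])
```

```text
0.53 [332.5, 241.1] [ 0.51634707 -0.07415848  0.178     ]
[ 0.51832458 -0.11287045  0.15834298] [-2.08028654 -4.1036953   2.07856227]
```

View pics/sd14.png

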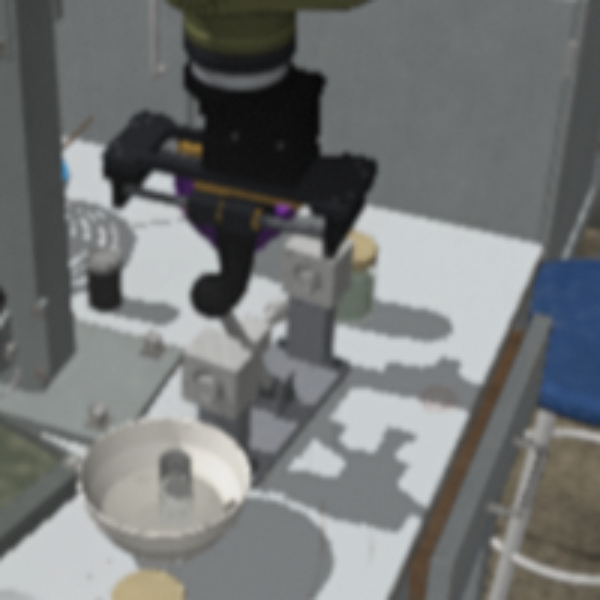

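The sleeve is already in the bowl (crop (175,475)) and the lever is well over. I'll push a little further, hold for about a second, then ease back.

Call:
drive_tool:
  deltas:
    - {"tx": 0,"ty": 0.4,"tz": 0,"ax": 0,"ay": 0,"az": 0}
    - {"tx": 0,"ty": 0.7,"tz": 0,"ax": 0,"ay": 0,"az": 0}
    - {"tx": 0,"ty": 0.7,"tz": 0,"ax": 0,"ay": 0,"az": 0}
    - {"tx": 0,"ty": 0.7,"tz": 0,"ax": 0,"ay": 0,"az": 0}
    - {"tx": 0,"ty": 0.7,"tz": 0,"ax": 0,"ay": 0,"az": 0}
    - {"tx": 0,"ty": 0.7,"tz": 0,"ax": 0,"ay": 0,"az": 0}
    - {"tx": 0,"ty": 0.7,"tz": 0,"ax": 0,"ay": 0,"az": 0}
    - {"tx": 0,"ty": 0.7,"tz": 0,"ax": 0,"ay": 0,"az": 0}
    - {"tx": 0,"ty": 0.7,"tz": 0,"ax": 0,"ay": 0,"az": 0}
    - {"tx": 0,"ty": 0.7,"tz": 0,"ax": 0,"ay": 0,"az": 0}

```text
time: 26.35
eef_pos: [0.5182, -0.1102, 0.1585]
tool_rot: [-1.633, 1.549, -1.628]
ft_force: [-0.5, -17.5, -0.7]
gripper_width: 0.0005
```

Call:
drive_tool:
  deltas:
    - {"tx": 0,"ty": -1,"tz": 0,"ax": 0,"ay": 0,"az": 0}
    - {"tx": 0,"ty": -2,"tz": -0.1,"ax": 0,"ay": 0,"az": 0}
    - {"tx": 0,"ty": -3,"tz": -0.2,"ax": 0,"ay": 0,"az": 0}
    - {"tx": 0,"ty": -4,"tz": -0.3,"ax": 0,"ay": 0,"az": 0}
    - {"tx": 0,"ty": -5,"tz": -0.4,"ax": 0,"ay": 0,"az": 0}
    - {"tx": 0,"ty": -6,"tz": -0.5,"ax": 0,"ay": 0,"az": 0}
    - {"tx": 0,"ty": -7,"tz": -0.6,"ax": 0,"ay": 0,"az": 0}
    - {"tx": 0,"ty": -8,"tz": -0.7,"ax": 0,"ay": 0,"az": 0}
    - {"tx": 0,"ty": -9,"tz": -0.8,"ax": 0,"ay": 0,"az": 0}
    - {"tx": 0,"ty": -10.5,"tz": -0.8,"ax": 0,"ay": 0,"az": 0}
    - {"tx": 0,"ty": -12.5,"tz": -0.8,"ax": 0,"ay": 0,"az": 0}
    - {"tx": -2,"ty": -13.5,"tz": -0.8,"ax": 0,"ay": 0,"az": 0}
    - {"tx": -8,"ty": -14,"tz": -2,"ax": 0,"ay": 0,"az": 0}
    - {"tx": -13,"ty": -14,"tz": -6,"ax": 0,"ay": 0,"az": 0}
    - {"tx": -13,"ty": -14,"tz": -10,"ax": 0,"ay": 0,"az": 0}
    - {"tx": -13,"ty": -14,"tz": -10,"ax": 0,"ay": 0,"az": 0}
    - {"tx": -13,"ty": -14,"tz": -10,"ax": 0,"ay": 0,"az": 0}

```text
time: 28.48
eef_pos: [0.4193, -0.2482, 0.2926]
tool_rot: [-1.566, 1.549, -1.561]
ft_force: [-0.4, 0.5, -0.2]
gripper_width: 0.0001
```

Run:
```python
from h import *
zs={'lever_knob':.205,'sleeve_mid':.04,'arbor_mid':.1,'bowl_mid':.031,'jar_left_mid':.035,'jar_right_mid':.035,'whetstone':0,'film_can':0,'lighter':0}
for n in ['scene','side']:
    im=ctrl.get_image(n)
    cr=im[180:370,220:420] if n=='scene' else im[170:360,270:470]
    cv2.imwrite(f'pics/{n}15.png',cv2.resize(cr,None,fx=3,fy=3,interpolation=cv2.INTER_CUBIC)[:,:,::-1])
    for k,z in zs.items():
        for d in ctrl.landmark_of(k,n)[:2]:
            print(n,k,round(d['conf'],2),np.round(d['xy'],1),np.round(atz(n,d['xy'],z),3))
s=ctrl.state();print(s['time'],s['eef_pos'],s['ft_force'])
```

```text
scene lever_knob 0.84 [315.8 254.7] [ 0.515 -0.17   0.205]
scene lever_knob 0.72 [304.4 254.1] [ 0.491 -0.157  0.205]
scene arbor_mid 0.45 [324.6 308.8] [ 0.5   -0.261  0.1  ]
scene bowl_mid 0.67 [394.6 349.4] [ 0.631 -0.402  0.031]
scene bowl_mid 0.66 [298.6 249.1] [ 0.532 -0.014  0.031]
scene jar_right_mid 0.91 [337.1 342.7] [ 0.505 -0.329  0.035]
scene whetstone 0.59 [249.7 232.6] [0.425 0.129 0.   ]
scene film_can 0.71 [389.1 299.3] [ 0.705 -0.256  0.   ]
scene lighter 0.62 [247.8 209.8] [0.451 0.223 0.   ]
side lever_knob 0.97 [352.9 210. ] [ 0.506 -0.165  0.205]
side sleeve_mid 0.68 [319.9 301.5] [ 0.526 -0.028  0.04 ]
side arbor_mid 0.37 [311.4 347.5] [0.464 0.148 0.1  ]
side bowl_mid 0.97 [314.7 307. ] [ 0.533 -0.016  0.031]
side bowl_mid 0.68 [339.5 210.5] [ 0.63  -0.401  0.031]
side jar_left_mid 0.7 [310.3 347.2] [0.491 0.096 0.035]
side jar_right_mid 0.72 [375.6 232.3] [ 0.5   -0.335  0.035]
side whetstone 0.86 [337.6 377.7] [0.423 0.118 0.   ]
side lighter 0.75 [304.5 415.5] [ 0.446  0.222 -0.   ]
29.475 [ 0.41899042 -0.247925    0.29166899] [ 0.84594484  0.67368399 -0.7876457 ]
```

View pics/scene15.png

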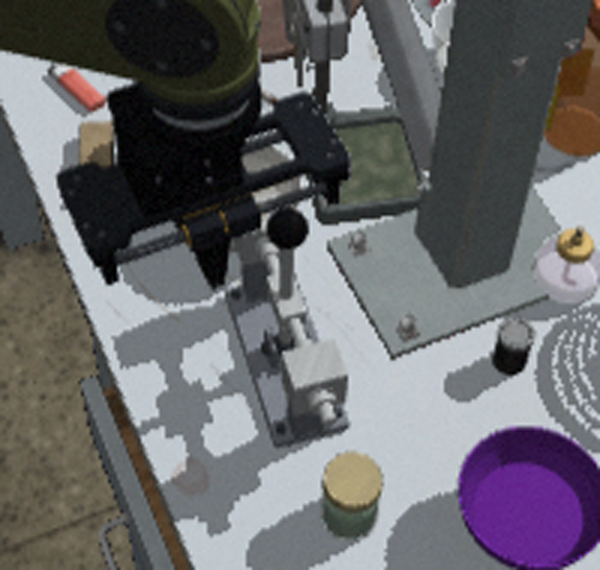

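View pics/side15.png

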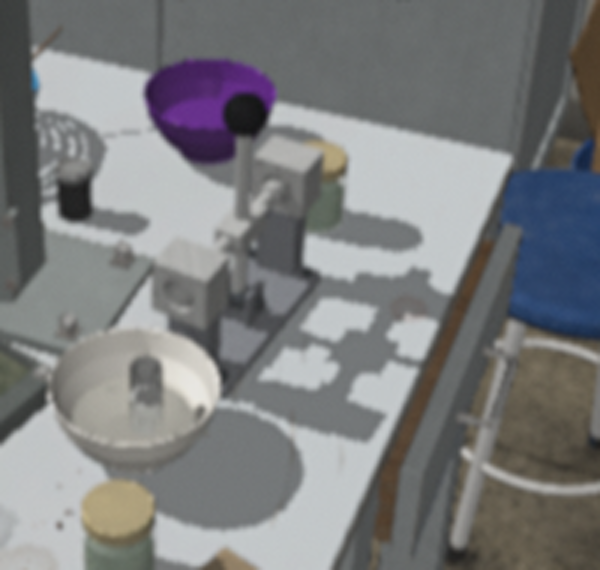

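In both pictures the lever is back upright (side crop (245,115)). The sleeve stands in the bowl at (145,385), the arbor still sticks out of its block (scene crop (328,408)), and both jars are upright. The gripper is clear, so I'm handing in.

Run:
```python
from station import ctrl
print(ctrl.finish_job())
```

```text
the job is handed in; nothing more can be done
None
```

The sleeve came out into the white bowl, and I handed the job in at about 29.5 s of the 67 s allowed; no verdict was reported.

**What I did**
- **Sleeve side:** a wrist close-up showed the plain sleeve in the +y bore and the stepped arbor in the -y bore.
- **Jar:** I lifted the left jar out from under the outlet and set it down upright at about (0.49, 0.10).
- **Bowl:** I slid it by its rim to under the left outlet. It first ended about 1 cm off, so I gripped it again and nudged it to about 63 mm beyond the outlet, in line with the bore.
- **Lever:** I pushed the knob towards +y with closed fingers until it met its stop, held it about 1 s, then eased it back. The side reading before the last push put the knob about where full tilt would put it. The force at the stop was 17.5 N.

**Last checks**
- **Lever:** upright again, with the knob within about 1 cm of its starting position.
- **Sleeve:** standing in the bowl, about 15 mm from its centre by the networks.
- **Arbor:** appears seated as before.
- **Jars:** both upright. The left one was hidden by the arm in the last scene picture, so for it I relied on the side view.
- **Bystanders:** the whetstone and lighter were within about 1 cm of their starting positions in both views. The canister was within about 1 cm in the scene view, and the side network did not report it.
- **Gripper:** clear of everything, with wrist force near zero.

**Disagreements**
- The scene and side networks placed things up to 1 cm apart.
- The first move call was refused for missing keys, and nothing moved.

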